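# Set up the valve-height gauge

### The job

Get the valve gauge ready to measure: without forcing it, slide the hanging probe carriage along the bent guide rod, around the bend, until it sits up against the orange stop collar over the cylinder-head piece, and let it hang there. Then flip the clear cover on the readout box all the way back so that it stays open, and turn the red selector beneath it clockwise as far as it goes, to the green mark. Do all this in that order and leave the other things on the bench where they are.

Things in the scene. Friction and masses are not known exactly. Their poses are not given: they have to be found in the camera images.
- stand: Fixed stand on a blue V-shaped base, z up, origin on the bench at its middle. A 10 mm round steel rod runs level, axis 125 mm high. In the stand's frame (mm, plan) it starts at an upright post at (-45, -95), runs along +y, bends 70 degrees towards +x, then runs in direction (0.940, 0.342) to a post at (77, 79). Place and yaw vary; may be left or right. Without the carriage it is 138 mm high.
- bend_start (a point): On the rod's axis, where its first straight ends and the bend begins: (-45, 3.5, 125) mm in the stand's frame. The bend is a level arc of radius 45 mm about (0, 3.5) in that frame.
- bend_end (a point): On the rod's axis, where the bend ends and the second straight begins: (-15.4, 45.8, 125) mm in the stand's frame. The second straight is 98 mm long to the post.
- rod_stop (a point): Where the centre of the carriage's bore is when it hangs at rest (3 mm below the rod's axis) touching the orange stop collar: 71 mm along the second straight from bend_end. The collar, 26 mm across and 10 mm long, is fixed on the rod near the second post, above a piece of cylinder head (74 x 64 mm, top 42 mm above the bench).
- carriage_bore (a point): Centre of the bore of the loose probe carriage (about 0.22 kg): dark steel ring, 28 mm across, 16 mm bore, 16 mm long, threaded on the 10 mm rod (3 mm play all round; hanging, its bore's centre is 3 mm below the rod's axis). x: bore axis, pointing towards the stop; z up. A brass weight reaches 68 mm below and keeps it upright. Starts on the first straight; must turn with the rod in the bend.
- carriage_tab (a point): Centre of the yellow grip tab upright on the carriage, 36 mm above the bore's centre: 26 mm along the rod (x), 10 mm thick across it (y), 46 mm high, clear above the ring from 22 mm below this point to 23 mm above it. Can be gripped across its thickness from above.
- console: Fixed grey readout box, 150 x 150 mm, 45 mm high, origin at the centre of its underside, z up; x points from its front (nearest the robot) to the hinge side. On its top is the red selector under a clear cover. Varies in place and yaw, may be left or right.
- cover_hinge (a point): Middle of the cover's hinge line, which runs along the box's y at the back edge of its top.
- cover (a joint): Opening of the clear cover (a hood 108 mm wide, 110 mm from hinge to front, 54 mm high, 0.11 kg, moves easily): 0 shut, 2.1 rad at its fully open stop. Its front rises as it opens. By its own weight it falls shut below 0.95 rad and falls back open to its stop beyond 1.15 rad.
- cover_tab (a point): Centre of the orange tab that stands up on the cover near its front (moves with it): 14 mm along x, 20 mm wide along the hinge (y), from 17 mm below to 17 mm above this point. Shut, it is 98 mm in front of the hinge line and 71 mm above it. Pinched on its sides 20 mm apart it can swivel between the fingers as the cover turns.
- selector (a joint): Angle of the selector: grows as it is turned clockwise seen from above, 0 when its pointer is at the white mark (towards the box's front), 1.4 rad at its end stop, where it points at the green mark on the box's +y side. Stays where it is left; turns with about 0.03 N m.
- selector_grip (a point): Centre of the selector's red bar, on its turning axis, 68 mm above the bench: 46 mm long, 12 mm thick, 26 mm high (top 13 mm above this point), on a black disc 48 mm across. The frame turns with it: bar along x, pointer at the -x end. 58 mm in front of the hinge line; with the cover back nothing stands beside it.
- spring_a: Loose valve spring, 29 mm in diameter, 45 mm high, standing in the hollow of the stand's V; leave alone. Origin at the centre of its underside.
- spring_b: Loose valve spring, same size, farther back; leave alone. Origin at the centre of its underside.
- piston: Loose aluminium piston, 72 mm in diameter, 55 mm high; leave alone. Origin at the centre of its underside.
- socket: Loose steel socket, 26 mm in diameter, 35 mm high, beside the readout box; leave alone. Origin at the centre of its underside.
- wrench: Loose wrench lying at the back of the bench; leave alone.
- oil_jar: Loose amber jar, 60 mm in diameter, 90 mm high; leave alone. Origin at the centre of its underside.
- tub: Loose orange tub, 150 mm in diameter, 150 mm high; leave alone. Origin at the centre of its underside.
Not all that is in view belongs to the job. What is meant by the part that bears carriage_bore is not blue or turquoise, and is the larger of those in its own colour.

How it is judged:
By the outcome, as a careful person would: the job done as asked, in the order asked, and still so for the second after the job is handed in, with the robot touching nothing.
It also fails if it takes over 72 s, if anything falls off the work surface, if the arm or the gripper's body presses on something with over 40 N, if the wrist force passes 120 N, or if a joint passes its speed limit or range.

### The arm

A 7-joint arm with a two-finger parallel gripper is mounted at the origin on the work surface. World frame = base frame: x ahead of the robot, y to its left, z up, the work surface at z = 0. Lengths are in m, angles in rad, forces in N, time in s.
With the tool pointing down it reaches from about 0.4 to 0.85 m from the base axis. Payload 10.4 kg.
Tool frame: the origin (TCP) lies at the very end of the fingers, on their centre line; the grasp point (between the pads) lies r.hold_point_z behind it (r.hold_point_z is the distance from the TCP to the grasp point, in m); z points along the fingers, y is the direction in which the jaws open and shut (so a half turn about z gives the same grasp; the last joint's range is limited). The gripper opens to 87 mm and grips with 3 to 60 N. Pads are 19 mm wide; open, the fingers measure 117 mm over their backs; the gripper's body (75 mm by 190 mm) begins 51 mm behind the grasp point.
Start: joints at [1.257, 0.332, -0.065, 1.46, 0.022, 1.35, -0.088], TCP at [0.179, -0.599, 0.223] pointing down, gripper open.
Joint ranges: [-2.6, 2.6], [-0.5, 2.12], [-1.47, 1.34], [0.16, 2.42], [-1.27, 4.41], [0.06, 2.06], [-2.6, 2.6]. Speed limits (rad/s): [2.22, 2.22, 2.79, 2.79, 3.14, 3.14, 3.14].

### API

Orientations are given as a unit quaternion [x, y, z, w].
In Python, from bench import r gives the robot as it stands.
- The arm moves only by the tool send_rows, never from a script. Its argument "commands" is a list of rows, each a list of 7 numbers: the shift along the world's x, y, z normalised to -1 to 1, where 1 is 0.03 m, then the turn, a rotation vector about the world's x, y, z normalised to -1 to 1, where 1 is 5 degrees, then the gripper command: -1 is fully open, 1 is shut, values between are in proportion. In form: [[tx, ty, tz, ax, ay, az, jaw], ...]. A call has 1 to 10 rows; each row shifts and turns the pose as measured when the row begins; what a row does not reach is not made up. A row lasts 1/12 s, in which the tool goes at most 41.7 mm and 7.16 degrees, less where a joint would pass 70% of its speed; a pose out of reach is approached as far as the arm can. A call with a number of a shift or a turn outside -1 to 1 is refused whole. A call with a gripper value outside its range is refused whole. The fingers move at their own pace and stop on an object; "grip_force" is the grip in N (left out, the last holds). Time passes only in rows, so rows that do not move let the fingers close. It gives the time, the measured TCP pose, the force and the opening at its end, in the units of the state.
- r.read_state(): the state, without advancing time (a new reading comes with each control period).
- r.camera(name): name is "side" or "top" or "wrist"; returns the picture (420x560x3 uint8, blue, green, red); there is no depth.
- r.calibration(name): a dict with "K" (3x3 intrinsics, pixels), "R" (3x3) and "t" (3): a world point X has camera coordinates R X + t; the wrist camera has in their place "mount" (4x4, takes a point from camera to tool coordinates, whose origin is the TCP and whose axes are the flange's). Camera axes: x right, y down, z forward; pixel columns grow to the right and rows downward; lengths in m; the calibration is good to about 2 mm. The wrist camera is an equidistant fisheye: a pixel r from the principal point sees the ray r / f radians off the axis. A picture is of the moment at which its call begins: read the wrist's pose just before it. calibration takes no time and is no camera call.
- r.close_job(): hands the job in, once; it reports no verdict.
The state is a dict: "time": time; "joint_positions": joint angles; "joint_vel": joint speeds; "joint_torque": joint torques, N m; "ee_pos": TCP position; "eef_rot": TCP orientation; "ft_force": force on the tool from outside, world axes, zero at the start; "torque": the same for the moment, N m; "width": finger opening in m.
Only numpy, scipy, OpenCV 4.12 (cv2) and the standard library are available. Lean on these libraries where they do the work, as an engineer would, in place of code of your own. Each camera call takes 0.05 s, during which the arm holds its last target.

## Working session

There is one attempt and no reset: what is moved stays moved. The work goes in short steps, Python scripts to look and compute and a tool call to move; the robot and the scene stay as the last step left them, time stands still between calls to the robot, and variables do not carry over. Pictures are saved under pics/ and viewed, and the job is handed in when it is done.

Besides the shell and the picture viewer there is one more tool, called by a JSON object that holds its "method" and its "body", one argument or row to a line. send_rows: Moves the arm, as the interface text tells. Scaled input: -1 to 1 covers 0.03 m each way for a shift and 5 degrees each way for a turn. Its arguments: {"type":"object","properties":{"commands":{"type":"array"},"grip_force":{"type":"number"}},"required":["commands"]}

```bash
mkdir -p pics; ls; python3 - <<'E'
from bench import r
import cv2,json
print(r.read_state()); print(r.hold_point_z)
for n in ("side","top","wrist"):
    c=r.calibration(n); print(n,{k:(v.tolist() if hasattr(v,'tolist') else v) for k,v in c.items()})
    cv2.imwrite(f"pics/{n}0.png",r.camera(n))
E
```

```text
pics
{'time': 0.0, 'joint_positions': array([ 1.25740592,  0.33288212, -0.06470845,  1.46096957,  0.02165942,
        1.34989453, -0.08850004]), 'joint_vel': array([ 3.15642711e-04, -1.30077142e-03, -7.27991207e-04, -1.14658844e-03,
       -1.86658684e-05, -1.13352152e-03,  4.95094580e-04]), 'joint_torque': array([-2.21615501e-04, -6.23252320e+01,  2.47326004e-02, -3.89892662e+01,
       -6.13116869e-02,  3.96941090e-02,  1.58159460e-04]), 'ee_pos': array([ 0.17905825, -0.59838573,  0.2217341 ]), 'eef_rot': array([ 9.89445376e-01,  1.44904508e-01, -1.66183553e-04, -7.09088375e-04]), 'ft_force': array([ 1.10064223, -0.03606977,  0.60641633]), 'torque': array([0.03195421, 0.008058  , 0.01385631]), 'width': 0.08719431122586663}
0.0187
side {'K': [[470.02884700177566, 0.0, 285.4672417461721], [0.0, 470.02884700177566, 207.04319694683372], [0.0, 0.0, 1.0]], 'R': [[-0.8261832543351076, -0.5629636686284206, -0.02220671206370653], [-0.31413007779815943, 0.49300888990616654, -0.8113350286386085], [0.46770025067212967, -0.6633356181284998, -0.5841595101025986]], 't': [0.3713704116419008, 0.307
[... 160 characters left out ...]
: [[-0.0037872243972296533, -0.9999919127946335, -0.0013532467235690463], [-0.9883224226670011, 0.003949165312604283, -0.1523259431185738], [0.15233005542240927, 0.000760551552194257, -0.9883293862758215]], 't': [-0.08267951334682347, 0.5662128172391848, 1.5303731718170643]}
wrist {'K': [[325.19226210127806, 0.0, 277.0253288253629], [0.0, 325.19226210127806, 209.85971394204296], [0.0, 0.0, 1.0]], 'mount': [[0.0007867718451939239, -0.970810587866534, -0.2398461662739214, 0.06469969113471447], [0.999999035486933, 0.0010383244277228706, -0.0009224465213217722, -0.0009131325617617314], [0.0011445589829777426, -0.23984520918420846, 0.9708104684314629, -0.16193106672661245], [0.0, 0.0, 0.0, 1.0]]}
```

View pics/side0.png

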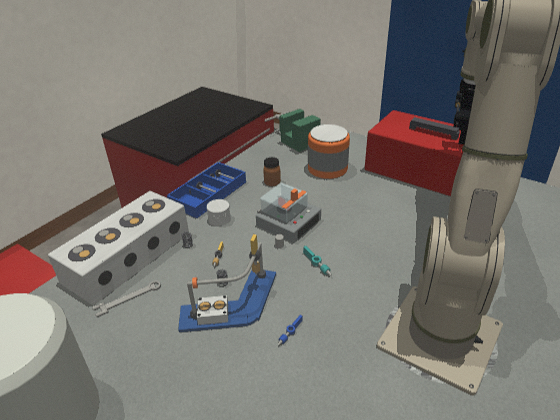

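View pics/top0.png

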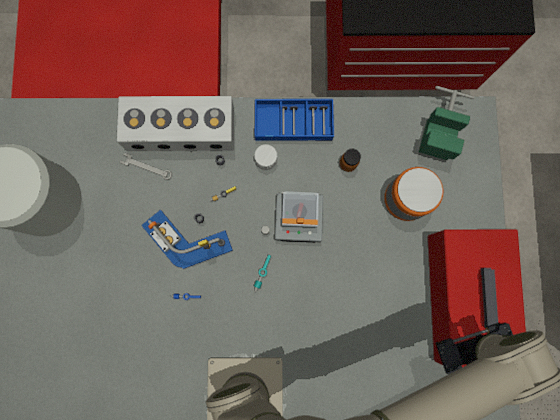

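View pics/wrist0.png

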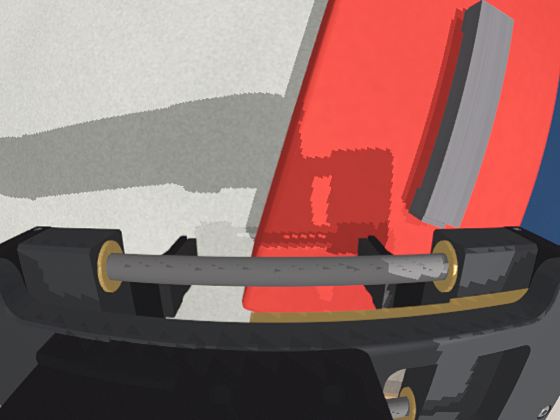

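The stand is left of centre, at about (185,240) in the top view, and the console is at (299,217). The carriage's yellow tab is near (205,243). The blue, turquoise and small yellow decoys lie loose on the bench. Next I'll zoom in.

```bash
python3 - <<'E'
import cv2
t=cv2.imread("pics/top0.png"); s=cv2.imread("pics/side0.png")
cv2.imwrite("pics/t1.png",cv2.resize(t[180:280,130:330],None,fx=4,fy=4,interpolation=cv2.INTER_CUBIC))
cv2.imwrite("pics/s1.png",cv2.resize(s[175:335,170:340],None,fx=4,fy=3.7,interpolation=cv2.INTER_CUBIC))
E
```

```text
(no output)
```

View pics/t1.png

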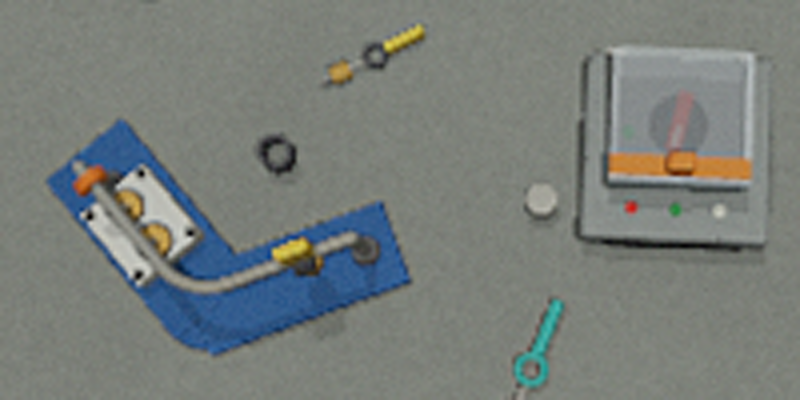

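View pics/s1.png

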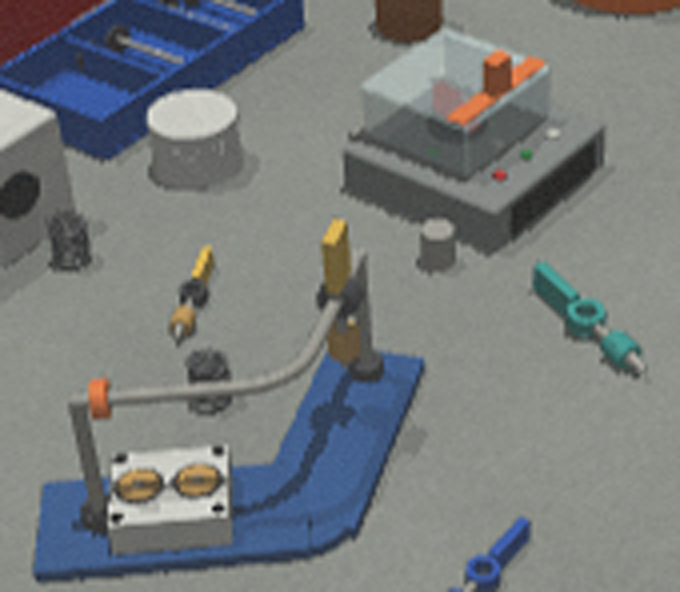

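```bash
cat > h.py <<'E'
import numpy as np, cv2
from scipy.spatial.transform import Rotation as Ro
from bench import r
def ray(n,px,st=None):
    c=r.calibration(n); K=c["K"]
    if n=="wrist":
        T=np.eye(4); T[:3,:3]=Ro.from_quat(st["eef_rot"]).as_matrix(); T[:3,3]=st["ee_pos"]
        M=T@np.array(c["mount"])
        d=np.array([(px[0]-K[0][2])/K[0][0],(px[1]-K[1][2])/K[1][1]]); a=np.linalg.norm(d)
        v=np.r_[d/a*np.sin(a),np.cos(a)] if a>0 else np.array([0,0,1.])
        return M[:3,3],M[:3,:3]@v
    R=np.array(c["R"]);t=np.array(c["t"])
    v=np.linalg.inv(K)@np.array([px[0],px[1],1.]); v=R.T@v
    return -R.T@t, v/np.linalg.norm(v)
def onz(n,px,z,st=None):
    o,d=ray(n,px,st); return o+d*(z-o[2])/d[2]
def cross(*rs):
    A=np.zeros((3,3));b=np.zeros(3)
    for o,d in rs:
        P=np.eye(3)-np.outer(d,d);A+=P;b+=P@o
    X=np.linalg.solve(A,b); return X,[float(np.linalg.norm((np.eye(3)-np.outer(d,d))@(X-o))) for o,d in rs]
def proj(n,X,st=None):
    c=r.calibration(n);K=np.array(c["K"]);X=np.asarray(X,float)
    if n=="wrist":
        T=np.eye(4); T[:3,:3]=Ro.from_quat(st["eef_rot"]).as_matrix(); T[:3,3]=st["ee_pos"]
        M=np.linalg.inv(T@np.array(c["mount"])); p=M[:3,:3]@X+M[:3,3]
        rr=np.hypot(p[0],p[1]);a=np.arctan2(rr,p[2]); return K[:2,2]+K[0,0]*a*p[:2]/rr
    p=K@(np.array(c["R"])@X+np.array(c["t"])); return p[:2]/p[2]
E
python3 - <<'E'
from h import *
np.set_printoptions(precision=4,suppress=True)
T=lambda x,y:(130+x/4-.4,180+y/4-.4)
S=lambda x,y:(170+x/4-.4,175+y/3.7-.4)
def p(name,t,s): print(name,cross(ray("top",T(*t)),ray("side",S(*s))))
p("collar",(90,182),(99,398)); p("tabtop",(292,246),(337,226)); p("postA top",(366,240),(363,258))
p("covertab top",(681,158),(498,60))
# masks
t=cv2.imread("pics/top0.png");s=cv2.imread("pics/side0.png")
for n,im in(("top",t),("side",s)):
    h=cv2.cvtColor(im,cv2.COLOR_BGR2HSV)
    for nm,lo,hi in(("yel",(20,130,80),(33,255,255)),("org",(5,150,120),(16,255,255)),("blue",(100,120,60),(125,255,255))):
        m=cv2.inRange(h,lo,hi);k,l,stt,c=cv2.connectedComponentsWithStats(m)
        print(n,nm,[(stt[i].tolist(),c[i].round(1).tolist()) for i in range(1,k) if stt[i,4]>12 and 130<c[i][0]<345 and 175<c[i][1]<335])
for z in (0.125,):
  for q in [(90,182),(66,165),(360,238)]: print(onz("top",T(*q),z))
for q in [(577,243),(767,245),(768,55),(585,52)]: print("box",onz("top",T(*q),0.045))
E
```

```text
collar (array([0.5202, 0.2758, 0.1255]), [0.00015812826113419231, 0.0001581282611340458])
tabtop (array([0.4642, 0.1138, 0.1814]), [0.0019552881754339633, 0.0019552881754340526])
postA top (array([0.4778, 0.0693, 0.1149]), [0.0012770035426667241, 0.0012770035426665559])
covertab top (array([ 0.534 , -0.1705,  0.1294]), [0.00265542590708146, 0.0026554259070815864])
top yel [([226, 187, 10, 6, 32], [230.7, 189.6]), ([213, 196, 5, 4, 16], [215.0, 197.6]), ([159, 228, 6, 6, 18], [162.2, 230.2]), ([166, 237, 6, 7, 22], [169.2, 239.1]), ([198, 240, 10, 6, 42], [203.0, 242.5])]
top org [([282, 218, 35, 7, 150], [299.3, 220.9]), ([149, 222, 7, 7, 26], [151.7, 224.6])]
top blue [([149, 210, 83, 58, 1281], [192.6, 246.5]), ([142, 221, 12, 16, 67], [147.1, 227.7]), ([183, 293, 18, 7, 47], [190.2, 296.3]), ([174, 294, 5, 5, 25], [176.0, 296.0])]
side yel [([251, 235, 6, 15, 38], [252.6, 240.2]), ([218, 242, 5, 8, 22], [220.0, 245.8])]
side org [([291, 189, 6, 4, 15], [293.8, 190.7]), ([298, 191, 8, 7, 26], [300.8, 193.6]), ([282, 200, 13, 8, 42], [287.7, 203.7]), ([192, 278, 5, 9, 36], [194.4, 281.6])]
side blue [([167, 162, 79, 56, 1729], [207.8, 187.7]), ([228, 271, 28, 41, 298], [241.9, 294.1]), ([179, 271, 97, 59, 1312], [235.6, 306.9]), ([287, 315, 15, 19, 90], [294.0, 324.4])]
[0.5204 0.276  0.125 ]
[0.5334 0.2946 0.125 ]
[0.4772 0.072  0.125 ]
box [ 0.4808 -0.091   0.045 ]
box [ 0.4786 -0.2411  0.045 ]
box [ 0.6315 -0.2448  0.045 ]
box [ 0.6345 -0.0981  0.045 ]
```

{"method": "send_rows", "body": {
  "commands": [
    [0.3, 0.3, 0.9, 0, 0, 1, -1],
    [0.5, 0.5, 0.9, 0, 0, 1, -1],
    [0.8, 0.7, 0.7, 0, 0, 1, -1],
    [0.8, 0.9, 0.5, 0, 0, 1, -1],
    [0.8, 0.9, 0.5, 0, 0, 1, -1],
    [0.8, 0.9, 0.5, 0, 0, 1, -1],
    [0.8, 0.9, 0.2, 0, 0, 1, -1],
    [0.8, 0.9, 0.2, 0, 0, 1, -1],
    [0.8, 0.9, 0, 0, 0, 1, -1],
    [0.8, 0.9, 0, 0, 0, 1, -1]
  ],
  "grip_force": 15
}}

```text
time: 0.98
ee_pos: [0.3923, -0.3568, 0.3554]
eef_rot: [0.83, 0.558, -0.005, -0.002]
ft_force: [1.0, -0.4, -0.5]
width: 0.0867
```

{"method": "send_rows", "body": {
  "commands": [
    [0.3, 1, 0, 0, 0, 1, -1],
    [0.3, 1, 0, 0, 0, 1, -1],
    [0.3, 1, 0, 0, 0, 1, -1],
    [0.3, 1, 0, 0, 0, 1, -1],
    [0.3, 1, 0, 0, 0, 1, -1],
    [0.3, 1, 0, 0, 0, 1, -1],
    [0.2, 1, 0, 0, 0, 1, -1],
    [0.2, 1, 0, 0, 0, 1, -1],
    [0, 1, 0, 0, 0, 0.5, -1],
    [0, 1, 0, 0, 0, 0, -1]
  ]
}}

```text
time: 1.82
ee_pos: [0.4626, -0.0391, 0.3531]
eef_rot: [0.55, 0.835, -0.006, -0.001]
ft_force: [1.2, -0.0, 0.2]
width: 0.087
```

{"method": "send_rows", "body": {
  "commands": [
    [0, 1, 0, 0, 0, 0, -1],
    [0, 1, 0, 0, 0, 0, -1],
    [0, 1, 0, 0, 0, 0, -1],
    [0, 0.8, 0, 0, 0, 0, -1],
    [0, 0.5, 0, 0, 0, 0, -1],
    [0, 0, 0, 0, 0, 0, -1],
    [0, 0, 0, 0, 0, 0, -1]
  ]
}}

```text
time: 2.4
ee_pos: [0.4592, 0.1041, 0.3527]
eef_rot: [0.545, 0.838, -0.006, -0.001]
ft_force: [-0.3, -0.1, 0.2]
width: 0.087
```

```bash
python3 - <<'E'
from h import *
import pickle
st=r.read_state(); im=r.camera("wrist"); pickle.dump(st,open("w1.pkl","wb")); cv2.imwrite("pics/w1.png",im); print(st["ee_pos"],st["eef_rot"],st["joint_positions"])
E
```

```text
[0.45923051 0.10411167 0.35272012] [ 5.45448023e-01  8.38119581e-01 -6.44195838e-03 -7.23049146e-04] [ 0.53201792 -0.00256641 -0.84006013  1.57715021  0.0051293   1.57704205
  0.1088958 ]
```

View pics/w1.png

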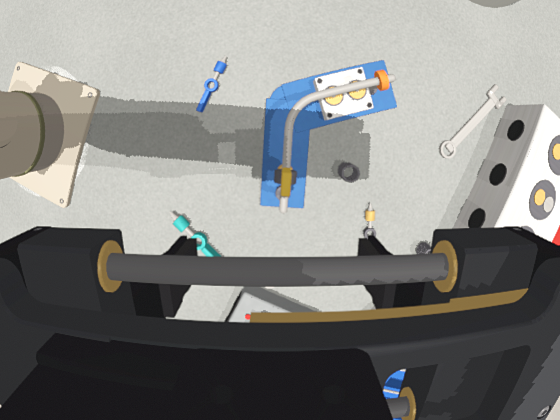

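```bash
python3 - <<'E'
import cv2
t=cv2.imread("pics/w1.png")
cv2.imwrite("pics/w1z.png",cv2.resize(t[55:215,245:410],None,fx=3.7,fy=3.7,interpolation=cv2.INTER_CUBIC))
E
```

```text
(no output)
```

View pics/w1z.png

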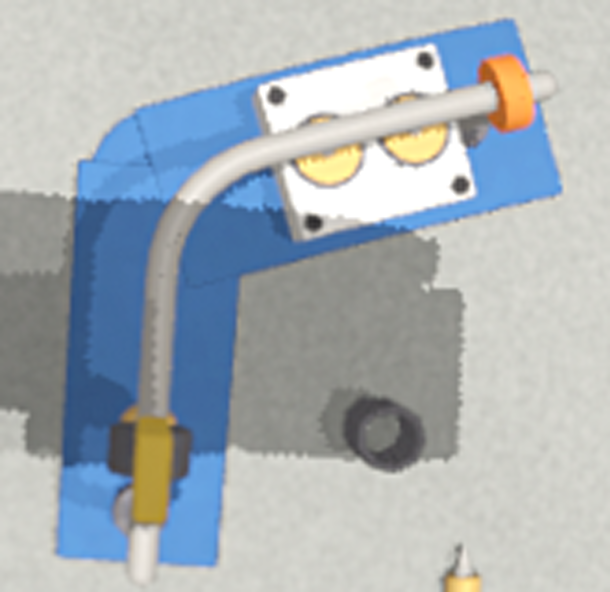

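```bash
cat > stand.py <<'E'
from h import *
from scipy.optimize import least_squares
def tow(p,P): # stand pose p=(x,y,yaw); local mm -> world m
    c,s=np.cos(p[2]),np.sin(p[2]); P=np.asarray(P)/1000.
    return np.c_[p[0]+c*P[...,0]-s*P[...,1],p[1]+s*P[...,0]+c*P[...,1]]
E
python3 - <<'E'
from stand import *
import pickle
np.set_printoptions(precision=4,suppress=True)
st=pickle.load(open("w1.pkl","rb"))
Z=lambda x,y:(245+x/3.7-.37,55+y/3.7-.37)
a=np.array([onz("wrist",Z(*q),.125,st)[:2] for q in [(143,565),(156,390),(160,330),(161,295)]])
b=np.array([onz("wrist",Z(*q),.125,st)[:2] for q in [(280,148),(350,127),(420,112),(475,100)]])
col=onz("wrist",Z(507,93),.125,st)[:2]; print("collar w",col, "end",onz("wrist",Z(550,80),.125,st)[:2],"start",onz("wrist",Z(143,580),.125,st)[:2])
def res(p):
    c,s=np.cos(p[2]),np.sin(p[2]);R=np.array([[c,s],[-s,c]])
    la=(a-p[:2])@R.T; lb=(b-p[:2])@R.T; lc=R@(col-p[:2])
    n=np.array([-.342,.940])
    return np.r_[la[:,0]+.045,(lb-np.array([-.0154,.0458]))@n,lc-np.array([.0636,.0745])]
f=least_squares(res,[.47,.15,.36]); print(f.x,np.degrees(f.x[2]),f.fun*1000)
p=f.x
print("A",tow(p,[[-45,-95]]),"stop",tow(p,[[-15.4+71*.94,45.8+71*.342]]),"bs",tow(p,[[-45,3.5]]),"c",tow(p,[[0,3.5]]),"be",tow(p,[[-15.4,45.8]]))
# tab: wrist + top + side
tabw=[(134,418),(172,418),(165,523),(133,523)]
print([onz("wrist",Z(*q),.181,st) for q in tabw])
print(cross(ray("wrist",Z(151,470),st),ray("top",(203,242.3)),ray("side",(254,236))))
c=np.mean([onz("wrist",Z(*q),.181,st) for q in tabw],0); print(c)
cc,s=np.cos(p[2]),np.sin(p[2]); print("tab local",np.array([[cc,s],[-s,cc]])@(c[:2]-p[:2]))
x,e=cross(ray("wrist",Z(507,93),st),ray("top",(151.7,224.6)),ray("side",(194.4,281.6))); print("collar3",x,e)
E
```

```text
collar w [0.5193 0.2756] end [0.5309 0.2871] start [0.4772 0.0759]
[0.4852 0.1836 0.3523] 20.18679173147885 [-0.0339  0.1398  0.0748 -0.3837 -0.5614  0.5487  0.0444 -0.0799  0.1864
  0.0453]
A [[0.4757 0.0789]] stop [[0.5092 0.2671]] bs [[0.4417 0.1714]] c [[0.484  0.1869]] be [[0.4549 0.2213]]
[array([0.4496, 0.1303, 0.181 ]), array([0.4592, 0.1346, 0.181 ]), array([0.4698, 0.1066, 0.181 ]), array([0.4615, 0.1029, 0.181 ])]
(array([0.4609, 0.1157, 0.1817]), [0.003292720031989381, 0.002498499649862936, 0.0012926874366556654])
[0.46   0.1186 0.181 ]
tab local [-0.0461 -0.0524]
collar3 [0.5201 0.2757 0.1272] [0.0014239386074265672, 0.0017698585261471961, 0.00039675929068160666]
```

{"method": "send_rows", "body": {
  "commands": [
    [0.1, 0.5, -0.9, 0.11, -0.09, -0.75, -1],
    [0, 0, -0.9, 0, 0, 0, -1],
    [0, 0, -0.9, 0, 0, 0, -1],
    [0, 0, -0.9, 0, 0, 0, -1],
    [0, 0, -0.9, 0, 0, 0, -1],
    [0, 0, -0.9, 0, 0, 0, -1],
    [0, 0, 0, 0, 0, 0, -0.4],
    [0, 0, 0, 0, 0, 0, -0.4]
  ]
}}

```text
time: 3.12
ee_pos: [0.4638, 0.1082, 0.185]
eef_rot: [0.58, 0.814, -0.0, 0.002]
ft_force: [-0.4, 0.8, 0.6]
width: 0.0799
```

```bash
python3 - <<'E'
from h import *
import pickle
st=r.read_state(); im=r.camera("wrist"); pickle.dump(st,open("w2.pkl","wb")); cv2.imwrite("pics/w2.png",im); print(st["ee_pos"],st["eef_rot"],st["joint_positions"],st["width"])
R=Ro.from_quat(st["eef_rot"]).as_matrix(); print(R.round(4), np.degrees(np.arctan2(R[1,1],R[0,1])))
E
```

```text
[0.46375966 0.10818666 0.18504343] [ 5.80324757e-01  8.14383695e-01 -2.96103323e-04  1.51172410e-03] [ 0.50428447  0.0947552  -0.86033176  1.85581577  0.07935916  1.22366643
 -0.04824326] 0.07991307148788089
[[-0.3264  0.9452  0.0021]
 [ 0.9452  0.3264 -0.0022]
 [-0.0028  0.0013 -1.    ]] 19.05323025766183
```

View pics/w2.png

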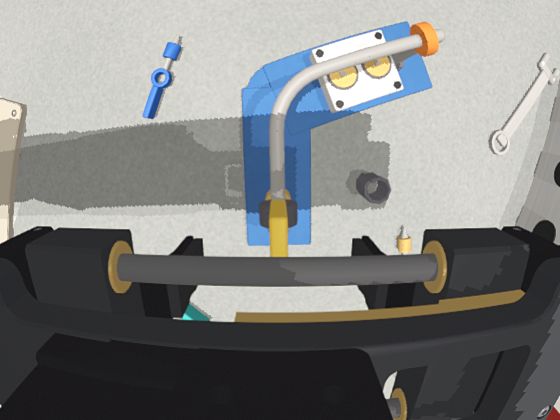

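{"method": "send_rows", "body": {
  "commands": [
    [-0.1, 0.4, 0, 0, 0, 0.22, -0.2],
    [0, 0, -0.5, 0, 0, 0, -0.2],
    [0, 0, -0.5, 0, 0, 0, -0.2],
    [0, 0, -0.3, 0, 0, 0, -0.2],
    [0, 0, 0, 0, 0, 0, -0.2]
  ]
}}

```text
time: 3.58
ee_pos: [0.465, 0.1231, 0.1531]
eef_rot: [0.572, 0.82, 0.003, 0.006]
ft_force: [0.2, 0.7, 1.0]
width: 0.0535
```

{"method": "send_rows", "body": {
  "commands": [
    [-0.13, -0.13, -0.3, 0, 0, 0, -0.2],
    [0, 0, 0, 0, 0, 0, -0.2]
  ]
}}

```text
time: 3.75
ee_pos: [0.4616, 0.1201, 0.1454]
eef_rot: [0.571, 0.821, 0.004, 0.007]
ft_force: [-0.8, -0.1, -0.6]
width: 0.0527
```

```bash
cat > s.py <<'E'
from h import *
np.set_printoptions(precision=4,suppress=True)
st=r.read_state();R=Ro.from_quat(st["eef_rot"]).as_matrix(); z=R[:,2]
print(st["time"],st["ee_pos"],"yaw_y",np.degrees(np.arctan2(R[1,1],R[0,1])).round(2),"tiltfix deg",np.degrees(np.cross(z,[0,0,-1])).round(2),"w",st["width"],st["ft_force"].round(1),st["torque"].round(2),"q",st["joint_positions"].round(2))
E
python3 s.py
```

```text
3.75 [0.4616 0.1201 0.1454] yaw_y 20.35 tiltfix deg [0.03 0.91 0.  ] w 0.05274564987201092 [-0.8 -0.1 -0.6] [-0.03 -0.11 -0.07] q [ 0.48  0.13 -0.87  1.91  0.12  1.13 -0.09]
```

{"method": "send_rows", "body": {
  "commands": [
    [0, 0, -0.05, 0, 0.18, 0, -0.2],
    [0, 0, 0, 0, 0, 0, 1],
    [0, 0, 0, 0, 0, 0, 1],
    [0, 0, 0, 0, 0, 0, 1],
    [0, 0, 0, 0, 0, 0, 1],
    [0, 0, 0, 0, 0, 0, 1],
    [0, 0, 0, 0, 0, 0, 1],
    [0, 0, 0, 0, 0, 0, 1]
  ],
  "grip_force": 15
}}

```text
time: 4.42
ee_pos: [0.4629, 0.1201, 0.1461]
eef_rot: [0.571, 0.821, 0.0, 0.001]
ft_force: [-2.2, -1.1, 1.6]
width: 0.0136
```

```bash
python3 s.py; python3 - <<'E'
from h import *
im=r.camera("side"); cv2.imwrite("pics/s3.png",cv2.resize(im[175:335,170:340],None,fx=4,fy=3.7,interpolation=cv2.INTER_CUBIC))
E
```

```text
4.4167 [0.4629 0.1201 0.1461] yaw_y 20.3 tiltfix deg [0.03 0.09 0.  ] w 0.013610549415547351 [-2.2 -1.1  1.6] [-0.13  0.18 -0.04] q [ 0.47  0.15 -0.87  1.9   0.13  1.15 -0.09]
```

View pics/s3.png

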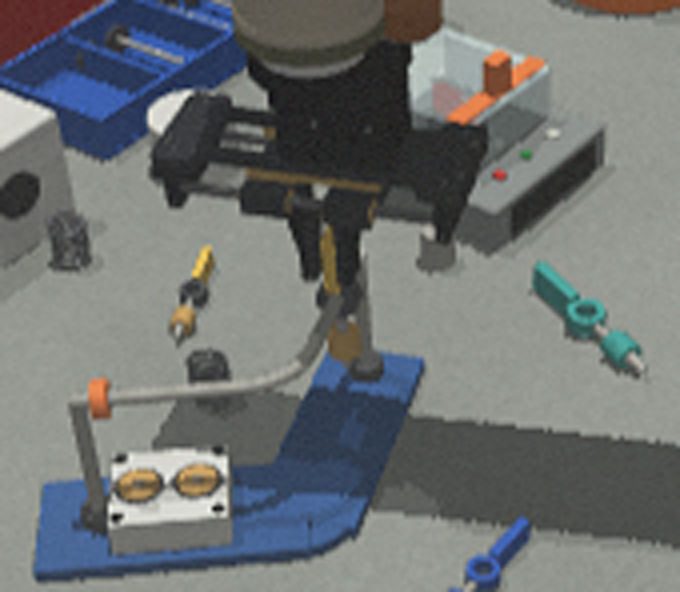

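{"method": "send_rows", "body": {
  "commands": [
    [0, 0, 0, 0, 0, 0, 1],
    [0, 0, 0, 0, 0, 0, 1],
    [0, 0, 0, 0, 0, 0, 1]
  ]
}}

```text
time: 4.72
ee_pos: [0.462, 0.1198, 0.146]
eef_rot: [0.571, 0.821, -0.001, 0.0]
ft_force: [-1.0, 0.2, 0.6]
width: 0.0101
```

```bash
python3 s.py
```

```text
4.7167 [0.462  0.1198 0.146 ] yaw_y 20.3 tiltfix deg [ 0.09 -0.02  0.  ] w 0.010054119811022093 [-1.   0.2  0.6] [-0.02  0.03  0.03] q [ 0.47  0.15 -0.87  1.9   0.13  1.15 -0.09]
```

{"method": "send_rows", "body": {
  "commands": [
    [0, 0, 0.08, 0, 0, 0, 1],
    [0, 0, 0, 0, 0, 0, 1]
  ]
}}

```text
time: 4.88
ee_pos: [0.4618, 0.1197, 0.1481]
eef_rot: [0.571, 0.821, -0.001, 0.0]
ft_force: [-0.2, -0.1, -2.5]
width: 0.0102
```

```bash
cat > go.py <<'E'
# where is the tool on the rod's path, and how far to a path station u (mm, 0=bend start)
from stand import *
import sys
np.set_printoptions(precision=3,suppress=True)
p=np.array([.4852,.1836,.3523]); OFF=np.array([0.0,0.0])
L=45*np.radians(70)
def path(u):
    if u<=0: l=np.array([-45,3.5+u]);a=90
    elif u<=L:
        t=u/45; l=np.array([-45*np.cos(t),3.5+45*np.sin(t)]);a=90-np.degrees(t)
    else: l=np.array([-15.4,45.8])+(u-L)*np.array([.940,.342]);a=20
    return tow(p,[l])[0],a+np.degrees(p[2])
if __name__=="__main__":
    st=r.read_state();R=Ro.from_quat(st["eef_rot"]).as_matrix(); z=R[:,2]
    X=st["ee_pos"]; hd=np.degrees(np.arctan2(R[1,0],R[0,0]))
    us=np.linspace(-60,150,4201); P=np.array([path(u)[0] for u in us])
    i=np.argmin(np.linalg.norm(P-X[:2],axis=1)); u=us[i]; q,a=path(u)
    n=np.array([-np.sin(np.radians(a)),np.cos(np.radians(a))])
    print("t",round(st["time"],2),"u",u.round(1),"lat mm(+left)",((X[:2]-q)@n*1000).round(2),"z",X[2].round(4),"hd err",(hd-a).round(2),"tiltfix",np.degrees(np.cross(z,[0,0,-1])).round(2),"w",round(st["width"],4),"F",st["ft_force"].round(1),"M",st["torque"].round(2),"q",st["joint_positions"].round(2))
    if len(sys.argv)>1:
        u1=float(sys.argv[1]);n=int(sys.argv[2]);lat=float(sys.argv[3]) if len(sys.argv)>3 else 0
        prev=X[:2];ph=hd
        for k in range(1,n+1):
            uu=u+(u1-u)*k/n; w,a2=path(uu); w=w+lat/1000*np.array([-np.sin(np.radians(a2)),np.cos(np.radians(a2))])
            print(((w-prev)/.03).round(3),"turn",round((a2-ph)/5,2)); prev=w;ph=a2
E
python3 go.py 3.5 6
```

```text
t 4.88 u -55.4 lat mm(+left) -1.0 z 0.1481 hd err 0.12 tiltfix [ 0.08 -0.05  0.  ] w 0.0102 F [-0.2 -0.1 -2.5] M [ 0.01 -0.18  0.03] q [ 0.47  0.15 -0.87  1.9   0.12  1.15 -0.09]
[-0.144  0.295] turn -0.02
[-0.113  0.307] turn 0.0
[-0.113  0.307] turn 0.0
[-0.113  0.307] turn 0.0
[-0.113  0.307] turn 0.0
[-0.109  0.308] turn -0.89
```

{"method": "send_rows", "body": {
  "commands": [
    [-0.1, 0.28, 0.02, 0, 0, 0, 1],
    [-0.1, 0.28, 0, 0, 0, 0, 1],
    [-0.1, 0.28, 0, 0, 0, 0, 1]
  ]
}}

```text
time: 5.13
ee_pos: [0.4525, 0.1451, 0.1483]
eef_rot: [0.573, 0.82, -0.001, -0.0]
ft_force: [-0.3, 0.3, -2.7]
width: 0.0098
```

```bash
python3 go.py 0 3
```

```text
t 5.13 u -28.4 lat mm(+left) -0.99 z 0.1483 hd err -0.07 tiltfix [ 0.09 -0.07  0.  ] w 0.0098 F [-0.3  0.3 -2.7] M [-0.05 -0.12  0.  ] q [ 0.44  0.15 -0.89  1.9   0.12  1.15 -0.15]
[-0.14   0.284] turn 0.01
[-0.109  0.296] turn 0.0
[-0.109  0.296] turn 0.0
```

Tracking is good. I'll move on to the bend start and correct half of the lateral offset.

{"method": "send_rows", "body": {
  "commands": [
    [-0.115, 0.28, 0, 0, 0, 0, 1],
    [-0.11, 0.28, 0, 0, 0, 0, 1],
    [-0.11, 0.28, 0, 0, 0, 0, 1]
  ]
}}

```text
time: 5.38
ee_pos: [0.4407, 0.1742, 0.1483]
eef_rot: [0.572, 0.82, -0.001, -0.0]
ft_force: [0.7, 0.1, -2.2]
width: 0.0098
```

```bash
python3 go.py 28 7 -0.3
```

```text
t 5.38 u 3.1 lat mm(+left) 0.11 z 0.1483 hd err 3.92 tiltfix [ 0.07 -0.07  0.  ] w 0.0098 F [ 0.7  0.1 -2.2] M [ 0.04 -0.11 -0.02] q [ 0.4   0.15 -0.92  1.9   0.13  1.15 -0.21]
[-0.015  0.118] turn -1.69
[-0.019  0.116] turn -0.91
[-0.01   0.118] turn -0.91
[-0.001  0.118] turn -0.91
[0.008 0.118] turn -0.91
[0.018 0.117] turn -0.91
[0.027 0.115] turn -0.91
```

{"method": "send_rows", "body": {
  "commands": [
    [-0.01, 0.1, 0, 0, 0, -1, 1],
    [-0.015, 0.117, 0, 0, 0, -1, 1],
    [-0.01, 0.117, 0, 0, 0, -1, 1],
    [0, 0.117, 0, 0, 0, -1, 1]
  ]
}}

```text
time: 5.72
ee_pos: [0.4373, 0.1932, 0.1484]
eef_rot: [0.708, 0.706, -0.0, -0.0]
ft_force: [4.3, -3.7, -2.9]
width: 0.0099
```

```bash
python3 go.py 45 8 -0.3
```

```text
t 5.72 u 22.0 lat mm(+left) 2.08 z 0.1484 hd err 7.65 tiltfix [ 0.03 -0.05  0.  ] w 0.0099 F [ 4.3 -3.7 -2.9] M [-0.85 -1.08 -0.03] q [ 0.33  0.15 -0.89  1.89  0.13  1.15 -0.61]
[0.095 0.084] turn -2.26
[0.022 0.093] turn -0.73
[0.028 0.091] turn -0.73
[0.034 0.089] turn -0.73
[0.039 0.087] turn -0.73
[0.045 0.084] turn -0.73
[0.05  0.081] turn -0.73
[0.055 0.078] turn -0.73
```

{"method": "send_rows", "body": {
  "commands": [
    [0.07, 0, 0, 0, 0, -1, 1],
    [0.02, 0.02, 0, 0, 0, -0.7, 1],
    [0, 0, 0, 0, 0, 0, 1]
  ]
}}

```text
time: 5.97
ee_pos: [0.4391, 0.1971, 0.1486]
eef_rot: [0.761, 0.648, -0.0, -0.0]
ft_force: [-1.0, 0.3, -2.7]
width: 0.01
```

```bash
python3 go.py 40 6 -0.3
```

```text
t 5.97 u 26.0 lat mm(+left) 1.09 z 0.1486 hd err 3.69 tiltfix [ 0.   -0.01  0.  ] w 0.01 F [-1.   0.3 -2.7] M [ 0.02 -0.06  0.06] q [ 0.31  0.16 -0.88  1.89  0.13  1.16 -0.78]
[0.064 0.064] turn -1.33
[0.023 0.074] turn -0.6
[0.027 0.073] turn -0.6
[0.031 0.071] turn -0.6
[0.034 0.07 ] turn -0.6
[0.038 0.068] turn -0.6
```

{"method": "send_rows", "body": {
  "commands": [
    [0.055, 0.04, 0, 0, 0, -1, 1],
    [0.03, 0.07, 0, 0, 0, -0.85, 1],
    [0.035, 0.07, 0, 0, 0, -0.7, 1],
    [0.035, 0.065, 0, 0, 0, -0.7, 1]
  ]
}}

```text
time: 6.3
ee_pos: [0.4425, 0.2067, 0.1485]
eef_rot: [0.845, 0.535, -0.0, 0.0]
ft_force: [1.8, -1.5, -2.5]
width: 0.0102
```

```bash
python3 go.py 55 6 -0.3
```

```text
t 6.3 u 35.9 lat mm(+left) 0.94 z 0.1485 hd err 0.17 tiltfix [ 0.02 -0.02  0.  ] w 0.0102 F [ 1.8 -1.5 -2.5] M [-0.33 -0.55  0.02] q [ 0.26  0.17 -0.85  1.87  0.14  1.16 -1.08]
[0.086 0.076] turn -0.85
[0.055 0.09 ] turn -0.81
[0.061 0.086] turn -0.81
[0.067 0.081] turn -0.81
[0.073 0.076] turn -0.81
[0.078 0.071] turn -0.8
```

{"method": "send_rows", "body": {
  "commands": [
    [0.11, 0.06, 0, 0, 0, -0.9, 1],
    [0.065, 0.08, 0, 0, 0, -0.8, 1],
    [0.065, 0.085, 0, 0, 0, -0.8, 1],
    [0.07, 0.08, 0, 0, 0, -0.8, 1]
  ]
}}

```text
time: 6.63
ee_pos: [0.4509, 0.218, 0.1483]
eef_rot: [0.914, 0.407, -0.0, 0.0]
ft_force: [0.0, -1.0, -3.7]
width: 0.0099
```

```bash
python3 go.py 60 3 -0.5
```

```text
t 6.63 u 49.8 lat mm(+left) 0.47 z 0.1483 hd err 1.23 tiltfix [ 0.03 -0.04  0.  ] w 0.0099 F [ 0.  -1.  -3.7] M [-0.14 -0.14 -0.02] q [ 0.21  0.2  -0.82  1.84  0.16  1.16 -1.4 ]
[0.103 0.056] turn -1.11
[0.085 0.074] turn -0.45
[0.087 0.073] turn 0.0
```

{"method": "send_rows", "body": {
  "commands": [
    [0.1, 0.055, 0.01, 0, 0, -0.95, 1],
    [0.085, 0.07, 0.01, 0, 0, -0.5, 1],
    [0.09, 0.07, 0, 0, 0, -0.2, 1]
  ]
}}

```text
time: 6.88
ee_pos: [0.4585, 0.2254, 0.1488]
eef_rot: [0.941, 0.339, -0.001, 0.0]
ft_force: [0.4, -0.9, -2.9]
width: 0.0099
```

```bash
python3 go.py 115 8 -0.3
```

```text
t 6.88 u 60.4 lat mm(+left) 0.91 z 0.1488 hd err -0.56 tiltfix [ 0.05 -0.07  0.  ] w 0.0099 F [ 0.4 -0.9 -2.9] M [-0.15 -0.07  0.02] q [ 0.17  0.22 -0.8   1.82  0.17  1.17 -1.56]
[0.2   0.116] turn 0.11
[0.174 0.147] turn 0.0
[0.174 0.147] turn 0.0
[0.174 0.147] turn 0.0
[0.174 0.147] turn 0.0
[0.174 0.147] turn 0.0
[0.174 0.147] turn 0.0
[0.174 0.147] turn 0.0
```

{"method": "send_rows", "body": {
  "commands": [
    [0.2, 0.12, 0, 0, 0, 0.08, 1],
    [0.175, 0.145, 0, 0, 0, 0, 1],
    [0.175, 0.145, 0, 0, 0, 0, 1],
    [0.175, 0.145, 0, 0, 0, 0, 1],
    [0.175, 0.145, 0, 0, 0, 0, 1]
  ]
}}

```text
time: 7.3
ee_pos: [0.4868, 0.2493, 0.1486]
eef_rot: [0.938, 0.346, -0.001, 0.0]
ft_force: [0.4, 1.0, -2.5]
width: 0.01
```

```bash
python3 go.py 119 4 -0.3
```

```text
t 7.3 u 97.4 lat mm(+left) 0.86 z 0.1486 hd err 0.36 tiltfix [ 0.06 -0.08  0.  ] w 0.01 F [ 0.4  1.  -2.5] M [-0.   -0.01 -0.  ] q [ 0.12  0.31 -0.79  1.73  0.24  1.2  -1.6 ]
[0.162 0.086] turn -0.07
[0.138 0.116] turn 0.0
[0.138 0.116] turn 0.0
[0.138 0.116] turn 0.0
```

{"method": "send_rows", "body": {
  "commands": [
    [0.155, 0.1, 0, 0, 0, -0.07, 1],
    [0.135, 0.115, 0, 0, 0, 0, 1],
    [0.135, 0.115, 0, 0, 0, 0, 1],
    [0.1, 0.08, 0, 0, 0, 0, 1]
  ]
}}

```text
time: 7.63
ee_pos: [0.5047, 0.2637, 0.1481]
eef_rot: [0.939, 0.344, -0.001, -0.0]
ft_force: [0.6, 0.6, -3.1]
width: 0.0099
```

```bash
python3 go.py 126 4 -0.3
```

```text
t 7.63 u 120.4 lat mm(+left) 0.33 z 0.1481 hd err 0.05 tiltfix [ 0.02 -0.13  0.  ] w 0.0099 F [ 0.6  0.6 -3.1] M [ 0.   -0.05 -0.03] q [ 0.08  0.37 -0.78  1.67  0.27  1.22 -1.63]
[0.049 0.014] turn -0.01
[0.036 0.03 ] turn 0.0
[0.036 0.03 ] turn 0.0
[0.036 0.03 ] turn 0.0
```

{"method": "send_rows", "body": {
  "commands": [
    [0.04, 0.035, 0, 0, 0, 0, 1],
    [0.04, 0.035, 0, 0, 0, 0, 1],
    [0.04, 0.035, 0, 0, 0, 0, 1]
  ]
}}

```text
time: 7.88
ee_pos: [0.5084, 0.2671, 0.1477]
eef_rot: [0.939, 0.344, -0.002, -0.0]
ft_force: [-6.0, -5.0, 1.5]
width: 0.01
```

```bash
python3 go.py; python3 - <<'E'
from h import *
st=r.read_state();im=r.camera("side"); cv2.imwrite("pics/s4.png",cv2.resize(im[215:335,170:320],None,fx=5,fy=5,interpolation=cv2.INTER_CUBIC))
E
```

```text
t 7.88 u 125.4 lat mm(+left) 0.56 z 0.1477 hd err 0.07 tiltfix [ 0.08 -0.24  0.  ] w 0.01 F [-6.  -5.   1.5] M [-1.23  1.46  0.02] q [ 0.07  0.38 -0.77  1.66  0.28  1.22 -1.63]
```

View pics/s4.png

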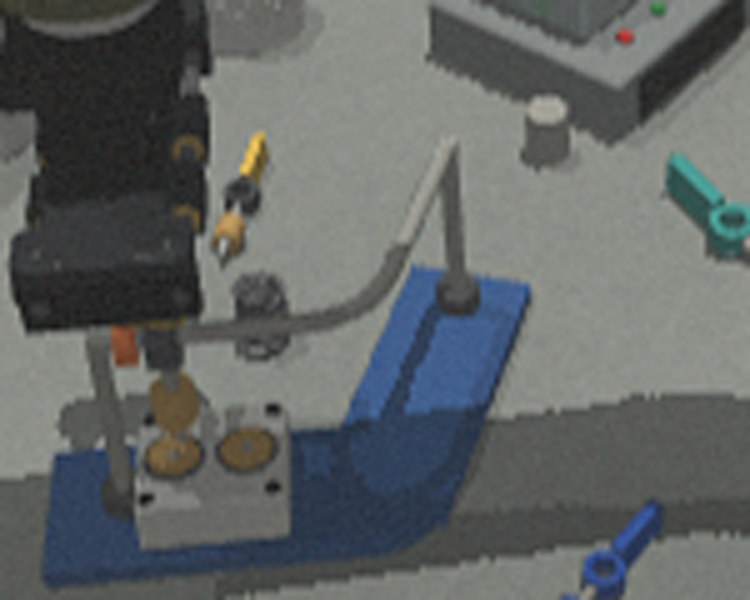

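{"method": "send_rows", "body": {
  "commands": [
    [0, 0, -0.07, 0, 0, 0, 1],
    [0, 0, 0, 0, 0, 0, 1]
  ]
}}

```text
time: 8.1
ee_pos: [0.5086, 0.2663, 0.1461]
eef_rot: [0.939, 0.344, -0.002, 0.001]
ft_force: [-1.2, 0.1, -2.9]
width: 0.0098
```

```bash
python3 go.py
```

```text
t 8.1 u 125.0 lat mm(+left) -0.15 z 0.1461 hd err 0.04 tiltfix [ 0.17 -0.22  0.  ] w 0.0098 F [-1.2  0.1 -2.9] M [-0.18  0.05  0.02] q [ 0.07  0.38 -0.77  1.66  0.28  1.22 -1.63]
```

{"method": "send_rows", "body": {
  "commands": [
    [0.03, 0.025, -0.04, 0, 0, 0, 1],
    [0.015, 0.012, -0.02, 0, 0, 0, 1]
  ]
}}

```text
time: 8.27
ee_pos: [0.5094, 0.267, 0.1457]
eef_rot: [0.939, 0.344, -0.003, 0.001]
ft_force: [-6.4, -4.2, 6.5]
width: 0.0101
```

```bash
python3 go.py
```

```text
t 8.27 u 126.0 lat mm(+left) -0.21 z 0.1457 hd err 0.02 tiltfix [ 0.26 -0.23  0.  ] w 0.0101 F [-6.4 -4.2  6.5] M [-1.04  1.41 -0.01] q [ 0.06  0.38 -0.77  1.66  0.28  1.22 -1.64]
```

{"method": "send_rows", "body": {
  "commands": [
    [0, 0, 0, 0, 0, 0, 1],
    [0, 0, 0, 0, 0, 0, 0.6],
    [0, 0, 0, 0, 0, 0, 0.4],
    [0, 0, 0, 0, 0, 0, 0.3],
    [0, 0, 0, 0, 0, 0, 0.2],
    [0, 0, 0, 0, 0, 0, 0],
    [0, 0, 0, 0, 0, 0, 0],
    [0, 0, 0, 0, 0, 0, 0]
  ]
}}

```text
time: 8.93
ee_pos: [0.5107, 0.2682, 0.1469]
eef_rot: [0.939, 0.344, -0.0, 0.001]
ft_force: [0.5, -0.3, 0.6]
width: 0.0415
```

```bash
python3 go.py
```

```text
t 8.93 u 127.9 lat mm(+left) -0.19 z 0.1469 hd err 0.02 tiltfix [0.1  0.01 0.  ] w 0.0415 F [ 0.5 -0.3  0.6] M [ 0.03 -0.04  0.02] q [ 0.06  0.38 -0.77  1.66  0.28  1.22 -1.64]
```

{"method": "send_rows", "body": {
  "commands": [
    [0, 0, 0.3, 0, 0, 0, 0],
    [0, 0, 0.7, 0, 0, 0, 0],
    [0, 0, 0.9, 0, 0, 0, -0.5],
    [-0.3, -0.3, 0.9, 0, 0, 0, -1],
    [-0.3, -0.3, 0.9, 0, 0, 0, -1],
    [-0.3, -0.3, 0.9, 0, 0, 0, -1],
    [-0.3, -0.3, 0.9, 0, 0, 0, -1],
    [0, 0, 0, 0, 0, 0, -1]
  ]
}}

```text
time: 9.6
ee_pos: [0.4704, 0.2314, 0.3215]
eef_rot: [0.938, 0.345, -0.002, 0.0]
ft_force: [0.8, 0.7, 0.7]
width: 0.0757
```

```bash
python3 go.py; python3 - <<'E'
from h import *
import pickle
st=r.read_state();pickle.dump(st,open("w3.pkl","wb"));im=r.camera("wrist"); cv2.imwrite("pics/w3.png",im)
im=r.camera("side"); cv2.imwrite("pics/s5.png",im)
cv2.imwrite("pics/s5z.png",cv2.resize(im[215:335,170:320],None,fx=5,fy=5,interpolation=cv2.INTER_CUBIC))
E
```

```text
t 9.6 u 73.4 lat mm(+left) -2.21 z 0.3215 hd err 0.23 tiltfix [ 0.07 -0.16  0.  ] w 0.0757 F [0.8 0.7 0.7] M [ 0.01 -0.11  0.05] q [ 0.19  0.15 -0.81  1.52  0.1   1.52 -1.49]
```

View pics/s5z.png

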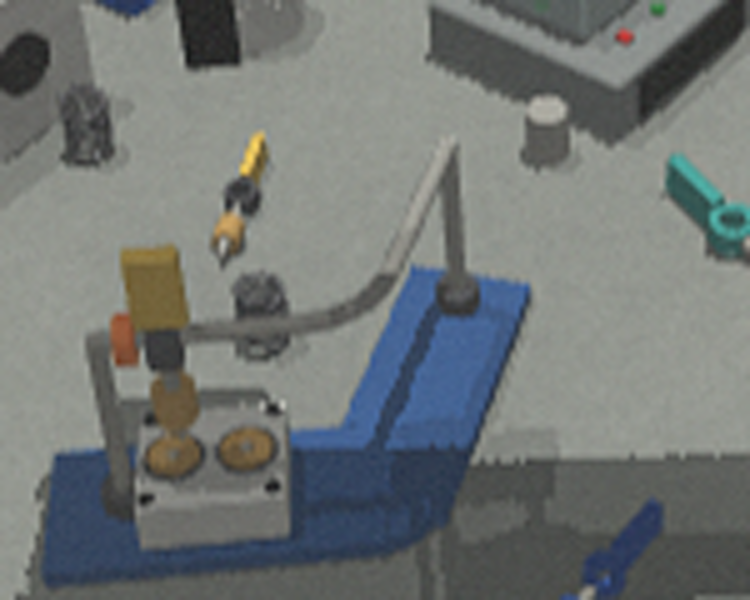

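View pics/w3.png

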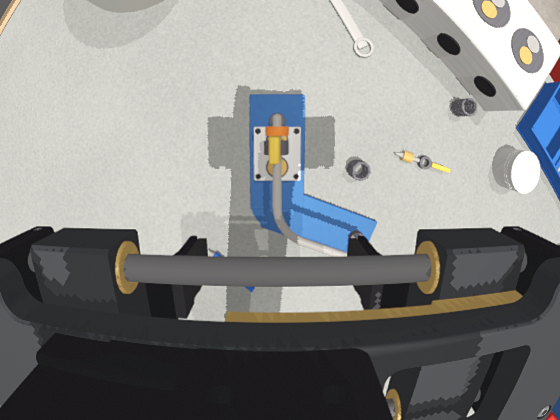

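```bash
python3 - <<'E'
import cv2
from stand import *
import go,pickle
st=pickle.load(open("w3.pkl","rb"))
t=cv2.imread("pics/w3.png")
cv2.imwrite("pics/w3z.png",cv2.resize(t[100:200,240:320],None,fx=6,fy=6,interpolation=cv2.INTER_CUBIC))
a=cv2.imread("pics/s4.png");b=cv2.imread("pics/s5z.png")
# predictions
w,_=go.path(go.L+71)
d=np.array([np.cos(np.radians(20)+go.p[2]),np.sin(np.radians(20)+go.p[2])])
for nm,off in (("ring far face",8),("ring back",-8),("tab far",13),("tab near",-13)):
    for z in (.122,.181): 
        X=np.r_[w+d*off/1000,z]; print(nm,z,"zoom w",(proj("wrist",X,st)-[240,100]+.42)*6,"zoom s",(proj("side",X)-[170,215]+.4)*5)
E
```

```text
ring far face 0.122 zoom w [222.369 210.787] zoom s [137.116 342.678]
ring far face 0.181 zoom w [221.215 215.968] zoom s [120.207 250.946]
ring back 0.122 zoom w [221.962 297.079] zoom s [170.979 339.667]
ring back 0.181 zoom w [220.735 319.04 ] zoom s [155.163 247.936]
tab far 0.122 zoom w [222.498 183.784] zoom s [126.52 343.62]
tab far 0.181 zoom w [221.367 183.694] zoom s [109.268 251.888]
tab near 0.122 zoom w [221.836 323.97 ] zoom s [181.546 338.728]
tab near 0.181 zoom w [220.588 351.123] zoom s [166.072 246.997]
```

View pics/w3z.png

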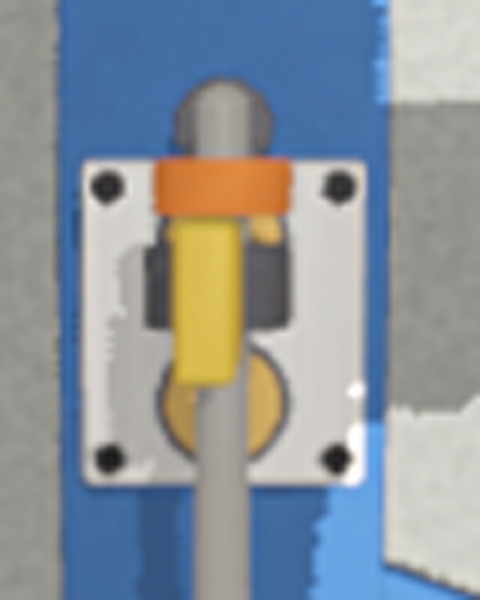

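```bash
python3 - <<'E'
from stand import *
import pickle
np.set_printoptions(precision=2,suppress=True)
from scipy.ndimage import gaussian_filter1d
def fitw(pk,a,b,col,Z):
    st=pickle.load(open(pk,"rb"))
    W=lambda q:onz("wrist",Z(*q),.125,st)[:2]
    a=np.array([W(q) for q in a]);b=np.array([W(q) for q in b]);c=W(col)
    def line(P):
        m=P.mean(0);v=np.linalg.svd(P-m)[2][0];v*=np.sign(v@(P[-1]-P[0]));return m,v
    ma,va=line(a);mb,vb=line(b)
    ang=np.degrees(np.arctan2(va[0]*vb[1]-va[1]*vb[0],va@vb))
    s=np.linalg.solve(np.c_[va,-vb],mb-ma); I=ma+s[0]*va
    # tangent length = 45*tan(35deg)=31.5
    print(pk,"bend angle",ang,"collar from bend_end mm",(c-I)@vb*1000-31.51,"hd1",np.degrees(np.arctan2(va[1],va[0])),"hd2",np.degrees(np.arctan2(vb[1],vb[0])),"I",I*1000)
Z=lambda x,y:(245+x/3.7-.37,55+y/3.7-.37)
fitw("w1.pkl",[(143,565),(156,390),(160,330),(161,295)],[(280,148),(350,127),(420,112),(475,100)],(507,93),Z)
E
python3 - <<'E'
import cv2
t=cv2.imread("pics/w2.png")
cv2.imwrite("pics/w2z.png",cv2.resize(t[15:215,255:455],None,fx=3,fy=3,interpolation=cv2.INTER_CUBIC))
E
```

```text
w1.pkl bend angle -69.86242964366068 collar from bend_end mm 84.48536538434337 hd1 110.29379686344201 hd2 40.43136721978133 I [430.19 198.94]
```

View pics/w2z.png

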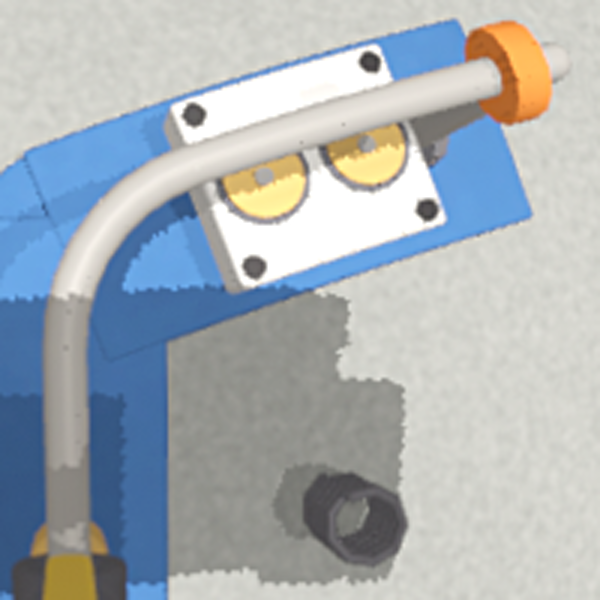

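```bash
python3 - <<'E'
from stand import *
import go
np.set_printoptions(precision=1,suppress=True)
im=cv2.imread("pics/s5.png"); cv2.imwrite("pics/s5zz.png",cv2.resize(im[255:300,180:225],None,fx=13,fy=13,interpolation=cv2.INTER_CUBIC))
d=np.array([np.cos(np.radians(20)+go.p[2]),np.sin(np.radians(20)+go.p[2])]);n=np.array([-d[1],d[0]])
def pt(al,lat,z): 
    w,_=go.path(go.L+al); return np.r_[w+n*lat/1000,z]
f=lambda X:(proj("side",X)-[180,255]+.46)*13
for s in (65.7,71):
  print("s",s)
  for la in (-5,5):
    print(" tab far top",la,f(pt(s+13,la,.181)),"tab far bot",f(pt(s+13,la,.135)),"tab near bot",f(pt(s-13,la,.135)),"near top",f(pt(s-13,la,.181)))
print("collar near face top/bot/L/R",f(pt(79,0,.138)),f(pt(79,0,.112)),f(pt(79,13,.125)),f(pt(79,-13,.125)))
print("collar far face top/bot/L/R",f(pt(89,0,.138)),f(pt(89,0,.112)),f(pt(89,13,.125)),f(pt(89,-13,.125)))
E
```

```text
s 65.7
 tab far top -5 [186.5 114. ] tab far bot [220.9 301. ] tab near bot [364.3 288.4] near top [333.6 101.4]
 tab far top 5 [183.5 152.3] tab far bot [218.1 339.7] tab near bot [362.6 327. ] near top [331.6 139.5]
s 71
 tab far top -5 [156.5 116.6] tab far bot [191.6 303.6] tab near bot [335.1 291. ] near top [303.7 104. ]
 tab far top 5 [153.2 154.9] tab far bot [188.6 342.3] tab near bot [333.2 329.6] near top [301.5 142.1]
collar near face top/bot/L/R [215.6 308.5] [234.5 410.7] [221.6 410.9] [228.6 310. ]
collar far face top/bot/L/R [160.  313.4] [179.6 415.6] [165.8 415.9] [173.9 314.8]
```

View pics/s5zz.png

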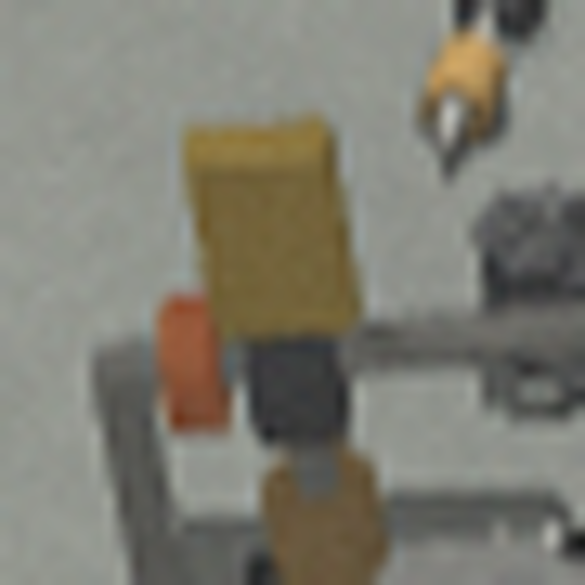

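The side and wrist views both put the carriage about 5 mm short of rod_stop. The tab's overhang touches the collar at 65.7 mm along, where the ring should sit at 71 mm. The tab's bottom is lower than the collar's top, so I'll regrip with more lift and see whether the ring can reach the collar.

```bash
python3 go.py; python3 - <<'E'
import go; print(go.path(go.L+65.7), go.path(go.L+71))
E
```

```text
t 9.7 u 73.4 lat mm(+left) -2.25 z 0.3171 hd err 0.22 tiltfix [ 0.14 -0.39  0.  ] w 0.0826 F [ 0.  -0.3 -0.5] M [-0.04 -0.03 -0.05] q [ 0.19  0.15 -0.81  1.53  0.11  1.52 -1.49]
(array([0.505, 0.264]), np.float64(40.185303122458905)) (array([0.509, 0.267]), np.float64(40.185303122458905))
```

{"method": "send_rows", "body": {
  "commands": [
    [0.4, 0.4, 0, 0, -0.06, -0.04, -0.2],
    [0.4, 0.4, -0.1, 0, 0, 0, -0.2],
    [0.3, 0.25, -0.8, 0, 0, 0, -0.2],
    [0, 0, -0.9, 0, 0, 0, -0.2],
    [0, 0, -0.9, 0, 0, 0, -0.2],
    [0, 0, -0.9, 0, 0, 0, -0.2],
    [0, 0, 0, 0, 0, 0, -0.2]
  ]
}}

```text
time: 10.28
ee_pos: [0.5032, 0.2652, 0.199]
eef_rot: [0.939, 0.344, -0.004, 0.001]
ft_force: [0.3, -1.1, -0.9]
width: 0.0543
```

```bash
python3 go.py 120.7 1
```

```text
t 10.28 u 120.2 lat mm(+left) 2.42 z 0.199 hd err 0.09 tiltfix [ 0.22 -0.41  0.  ] w 0.0543 F [ 0.3 -1.1 -0.9] M [-0.09  0.05 -0.05] q [ 0.09  0.33 -0.8   1.61  0.24  1.32 -1.61]
[ 0.066 -0.05 ] turn -0.02
```

{"method": "send_rows", "body": {
  "commands": [
    [0.07, -0.05, -0.4, 0.04, -0.08, 0, -0.2],
    [0, 0, -0.6, 0, 0, 0, -0.2],
    [0, 0, -0.5, 0, 0, 0, -0.2],
    [0, 0, 0, 0, 0, 0, -0.2]
  ]
}}

```text
time: 10.62
ee_pos: [0.5042, 0.2644, 0.1519]
eef_rot: [0.939, 0.345, -0.003, -0.001]
ft_force: [-0.1, -0.6, -0.9]
width: 0.0522
```

```bash
python3 go.py 120.7 1
```

```text
t 10.62 u 120.4 lat mm(+left) 1.15 z 0.1519 hd err 0.2 tiltfix [ 0.05 -0.3   0.  ] w 0.0522 F [-0.1 -0.6 -0.9] M [-0.05 -0.   -0.02] q [ 0.08  0.37 -0.79  1.67  0.27  1.23 -1.63]
[ 0.033 -0.023] turn -0.04
```

{"method": "send_rows", "body": {
  "commands": [
    [0.04, -0.03, -0.2, 0, -0.06, -0.04, -0.2],
    [0, 0, 0, 0, 0, 0, 1],
    [0, 0, 0, 0, 0, 0, 1],
    [0, 0, 0, 0, 0, 0, 1],
    [0, 0, 0, 0, 0, 0, 1],
    [0, 0, 0, 0, 0, 0, 1],
    [0, 0, 0, 0, 0, 0, 1],
    [0, 0, 0, 0, 0, 0, 1],
    [0, 0, 0, 0, 0, 0, 1],
    [0, 0, 0, 0, 0, 0, 1]
  ],
  "grip_force": 25
}}

```text
time: 11.45
ee_pos: [0.5074, 0.2653, 0.1512]
eef_rot: [0.939, 0.344, 0.003, 0.0]
ft_force: [-0.0, 0.2, -1.2]
width: 0.0096
```

```bash
python3 go.py 120.7 1
```

```text
t 11.45 u 123.5 lat mm(+left) -0.2 z 0.1512 hd err 0.0 tiltfix [-0.09  0.29  0.  ] w 0.0096 F [-0.   0.2 -1.2] M [ 0.04 -0.1   0.01] q [ 0.08  0.37 -0.78  1.67  0.28  1.22 -1.63]
[-0.074 -0.054] turn -0.0
```

{"method": "send_rows", "body": {
  "commands": [
    [-0.03, -0.025, 0, 0, 0, 0, 1],
    [0, 0, 0.07, 0, 0, 0, 1],
    [0, 0, 0.07, 0, 0, 0, 1],
    [0, 0, 0, 0, 0, 0, 1]
  ]
}}

```text
time: 11.78
ee_pos: [0.5058, 0.264, 0.1549]
eef_rot: [0.939, 0.344, 0.002, 0.0]
ft_force: [0.5, 0.1, -2.1]
width: 0.0096
```

```bash
python3 go.py 128 4
```

```text
t 11.78 u 121.5 lat mm(+left) -0.16 z 0.1549 hd err 0.0 tiltfix [-0.05  0.2   0.  ] w 0.0096 F [ 0.5  0.1 -2.1] M [ 0.02  0.01 -0.05] q [ 0.09  0.36 -0.79  1.67  0.27  1.22 -1.63]
[0.038 0.039] turn -0.0
[0.042 0.035] turn 0.0
[0.042 0.035] turn 0.0
[0.042 0.035] turn 0.0
```

{"method": "send_rows", "body": {
  "commands": [
    [0, 0, 0.03, 0, 0, 0, 1],
    [0.04, 0.035, 0, 0, 0, 0, 1],
    [0.04, 0.035, 0, 0, 0, 0, 1],
    [0.03, 0.025, 0, 0, 0, 0, 1]
  ]
}}

```text
time: 12.12
ee_pos: [0.5092, 0.2666, 0.1556]
eef_rot: [0.939, 0.343, 0.001, 0.0]
ft_force: [-0.5, 0.6, -2.5]
width: 0.0101
```

```bash
python3 go.py 128.8 3
```

```text
t 12.12 u 125.6 lat mm(+left) -0.32 z 0.1556 hd err -0.02 tiltfix [-0.01  0.17  0.  ] w 0.0101 F [-0.5  0.6 -2.5] M [-0.02 -0.03 -0.01] q [ 0.08  0.37 -0.78  1.65  0.28  1.23 -1.63]
[0.02  0.031] turn 0.0
[0.027 0.023] turn 0.0
[0.027 0.023] turn 0.0
```

Past the earlier blocking point with no contact, so the tab clears the collar with this lift. Continuing.

{"method": "send_rows", "body": {
  "commands": [
    [0.03, 0.03, 0, 0, 0, 0, 1],
    [0.03, 0.025, 0, 0, 0, 0, 1]
  ]
}}

```text
time: 12.28
ee_pos: [0.5111, 0.2685, 0.1554]
eef_rot: [0.939, 0.343, 0.001, 0.0]
ft_force: [-0.2, 0.2, -3.1]
width: 0.0101
```

```bash
python3 go.py 128.8 2
```

```text
t 12.28 u 128.4 lat mm(+left) -0.17 z 0.1554 hd err -0.01 tiltfix [-0.01  0.15  0.  ] w 0.0101 F [-0.2  0.2 -3.1] M [ 0.03 -0.06 -0.02] q [ 0.08  0.38 -0.78  1.65  0.28  1.23 -1.64]
[0.002 0.009] turn 0.0
[0.006 0.005] turn 0.0
```

{"method": "send_rows", "body": {
  "commands": [
    [0.025, 0.02, 0, 0, 0, 0, 1],
    [0.025, 0.02, 0, 0, 0, 0, 1]
  ]
}}

```text
time: 12.45
ee_pos: [0.5116, 0.2689, 0.1549]
eef_rot: [0.939, 0.343, -0.001, 0.001]
ft_force: [-6.0, -3.9, 1.1]
width: 0.0096
```

```bash
python3 go.py
```

```text
t 12.45 u 129.0 lat mm(+left) -0.22 z 0.1549 hd err -0.02 tiltfix [ 0.13 -0.03  0.  ] w 0.0096 F [-6.  -3.9  1.1] M [-1.04  1.26  0.02] q [ 0.07  0.38 -0.78  1.64  0.28  1.24 -1.64]
```

{"method": "send_rows", "body": {
  "commands": [
    [0, 0, 0, 0, 0, 0, 1],
    [0, 0, -0.04, 0, 0, 0, 1],
    [0, 0, -0.02, 0, 0, 0, 1]
  ]
}}

```text
time: 12.7
ee_pos: [0.5116, 0.2688, 0.1539]
eef_rot: [0.939, 0.343, -0.001, 0.001]
ft_force: [-4.8, -3.4, 7.5]
width: 0.01
```

```bash
python3 go.py
```

```text
t 12.7 u 128.9 lat mm(+left) -0.2 z 0.1539 hd err -0.02 tiltfix [ 0.18 -0.05  0.  ] w 0.01 F [-4.8 -3.4  7.5] M [-0.85  1.08  0.04] q [ 0.07  0.38 -0.78  1.64  0.28  1.24 -1.64]
```

{"method": "send_rows", "body": {
  "commands": [
    [0, 0, 0.02, 0, 0, 0, 1],
    [0, 0, 0, 0, 0, 0, 0.6],
    [0, 0, 0, 0, 0, 0, 0.4],
    [0, 0, 0, 0, 0, 0, 0.3],
    [0, 0, 0, 0, 0, 0, 0.2],
    [0, 0, 0, 0, 0, 0, 0],
    [0, 0, 0, 0, 0, 0, 0],
    [0, 0, 0.4, 0, 0, 0, 0],
    [0, 0, 0.8, 0, 0, 0, 0],
    [0, 0, 0.8, 0, 0, 0, 0]
  ]
}}

```text
time: 13.53
ee_pos: [0.5107, 0.2686, 0.2141]
eef_rot: [0.939, 0.344, -0.003, 0.001]
ft_force: [0.9, 0.5, 1.2]
width: 0.0429
```

{"method": "send_rows", "body": {
  "commands": [
    [-0.2, -0.2, 0.9, 0, 0, 0, 0],
    [-0.3, -0.3, 0.9, 0, 0, 0, 0],
    [-0.3, -0.3, 0.9, 0, 0, 0, 0],
    [-0.3, -0.3, 0.9, 0, 0, 0, 0],
    [0, 0, 0, 0, 0, 0, 0]
  ]
}}

```text
time: 13.95
ee_pos: [0.4759, 0.2368, 0.3356]
eef_rot: [0.938, 0.345, 0.001, -0.0]
ft_force: [-0.2, -0.8, -0.3]
width: 0.0435
```

```bash
python3 go.py; python3 - <<'E'
from h import *
import pickle
st=r.read_state();pickle.dump(st,open("w4.pkl","wb"));im=r.camera("wrist"); cv2.imwrite("pics/w4.png",im)
cv2.imwrite("pics/w4z.png",cv2.resize(im[90:210,220:340],None,fx=5,fy=5,interpolation=cv2.INTER_CUBIC))
im=r.camera("side"); cv2.imwrite("pics/s6.png",im)
cv2.imwrite("pics/s6z.png",cv2.resize(im[255:300,180:225],None,fx=13,fy=13,interpolation=cv2.INTER_CUBIC))
E
```

```text
t 13.95 u 81.0 lat mm(+left) -1.69 z 0.3356 hd err 0.22 tiltfix [-0.06  0.09  0.  ] w 0.0435 F [-0.2 -0.8 -0.3] M [ 0.   -0.02 -0.04] q [ 0.18  0.16 -0.82  1.48  0.12  1.55 -1.5 ]
```

View pics/s6z.png

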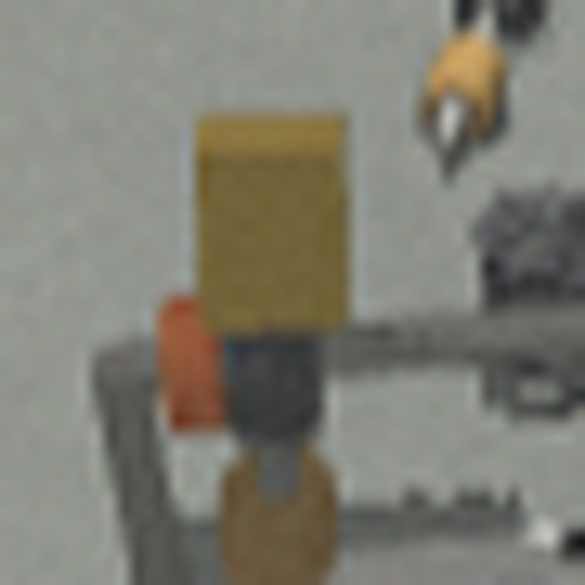

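View pics/w4z.png

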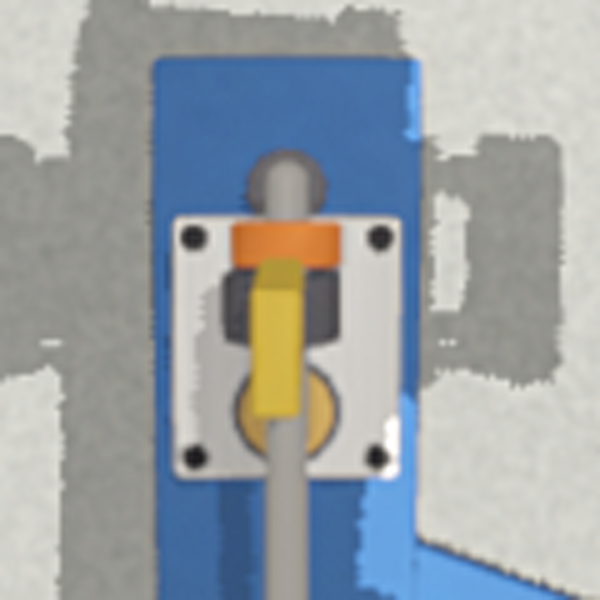

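```bash
python3 - <<'E'
from stand import *
import go,pickle
np.set_printoptions(precision=2,suppress=True)
d=np.array([np.cos(np.radians(20)+go.p[2]),np.sin(np.radians(20)+go.p[2])]);n=np.array([-d[1],d[0]])
be=go.path(go.L)[0]
def al(px,pk,z,sc,o):
    st=pickle.load(open(pk,"rb")); X=onz("wrist",(px[0]/sc+o[0]-.4,px[1]/sc+o[1]-.4),z,st)[:2]; return (X-be)@d*1000,(X-be)@n*1000
for nm,px,z in (("tab far top",(278,290),.186),("tab near top",(276,416),.181),("ring far",(240,270),.124),("ring near",(235,342),.122),("ring near R",(325,342),.122),("collar near",(287,267),.125),("collar far",(287,222),.138),("tab far bot",(282,260),.139)):
    print("B",nm,al(px,"w4.pkl",z,5,(220,90)))
for nm,px,z in (("tab far",(207,218),.181),("tab near",(207,383),.181),("ring far",(155,243),.122),("ring near",(155,328),.122)):
    print("A",nm,al(px,"w3.pkl",z,6,(240,100)))
E
```

```text
B tab far top (np.float64(75.70100006850369), np.float64(1.5101728587637933))
B tab near top (np.float64(50.721206133066175), np.float64(1.8379816504448012))
B ring far (np.float64(77.280422505648), np.float64(10.581177419131823))
B ring near (np.float64(60.5092510013144), np.float64(11.775649152296387))
B ring near R (np.float64(60.59555438704506), np.float64(-9.000150959041568))
B collar near (np.float64(78.03302526502428), np.float64(-0.1516097179223505))
B collar far (np.float64(88.43610310608187), np.float64(-0.11352363320978748))
B tab far bot (np.float64(80.0535963345488), np.float64(0.9427323605343194))
A tab far (np.float64(78.67285271811772), np.float64(2.1723243615580508))
A tab near (np.float64(53.005022767280295), np.float64(2.07658725544951))
A ring far (np.float64(72.99803704665258), np.float64(12.348465936536705))
A ring near (np.float64(57.207679829050925), np.float64(12.337484021233976))
```

The carriage's ring now sits against the collar, at about 69–71 mm along. It hangs leaning about 6°, because the tab's overhang rests on the collar's rim. It stayed put with the gripper off it, so I'm going on to the console.

{"method": "send_rows", "body": {
  "commands": [
    [0.1, -0.7, 0.1, 0, 0, 1, -1],
    [0.1, -0.7, 0, 0, 0, 1, -1],
    [0.1, -0.7, 0, 0, 0, 1, -1],
    [0.1, -0.7, 0, 0, 0, 1, -1],
    [0.1, -0.7, 0, 0, 0, 1, -1],
    [0.1, -0.7, 0, 0, 0, 1, -1],
    [0.1, -0.7, 0, 0, 0, 1, -1],
    [0.1, -0.7, 0, 0, 0, 1, -1],
    [0.1, -0.7, 0, 0, 0, 1, -1],
    [0.1, -0.7, 0, 0, 0, 1, -1]
  ]
}}

```text
time: 14.88
ee_pos: [0.5023, 0.0242, 0.3243]
eef_rot: [0.686, 0.727, -0.008, -0.004]
ft_force: [-0.1, -0.3, 0.5]
width: 0.0867
```

{"method": "send_rows", "body": {
  "commands": [
    [0.1, -0.7, 0, 0, 0, 1, -1],
    [0.1, -0.7, 0, 0, 0, 1, -1],
    [0.1, -0.7, 0, 0, 0, 1, -1],
    [0.1, -0.7, 0, 0, 0, 1, -1],
    [0.1, -0.7, 0, 0, 0, 1, -1],
    [0.1, -0.7, 0, 0, 0, 1, -1],
    [0.1, -0.7, 0, 0, 0, 1, -1],
    [0.1, -0.7, 0, 0, 0, 1, -1],
    [0.1, -0.7, 0, 0, 0, 1, -1],
    [0, 0, 0, 0, 0, 1, -1]
  ]
}}

```text
time: 15.72
ee_pos: [0.5276, -0.1777, 0.3103]
eef_rot: [0.293, 0.956, -0.014, -0.01]
ft_force: [-0.7, -1.2, 0.5]
width: 0.0872
```

```bash
python3 s.py
```

```text
15.7167 [ 0.5276 -0.1777  0.3103] yaw_y 55.91 tiltfix deg [ 1.16 -1.55  0.  ] w 0.0872434864881771 [-0.7 -1.2  0.5] [ 0.02 -0.24  0.02] q [ 0.75  0.22 -0.62  1.46  0.15  1.53  1.11]
```

{"method": "send_rows", "body": {
  "commands": [
    [0.5, 0.1, 0.1, 0.12, -0.15, 1, -1],
    [0.5, 0.1, 0.1, 0.11, -0.16, 1, -1],
    [0.5, 0.05, 0.1, 0, 0, 1, -1],
    [0.5, 0, 0.1, 0, 0, 1, -1],
    [0.5, 0, 0, 0, 0, 1, -1],
    [0.5, 0, 0, 0, 0, 1, -1],
    [0, 0, 0, 0, 0, 0.4, -1],
    [0, 0, 0, 0, 0, 0, -1]
  ]
}}

```text
time: 16.38
ee_pos: [0.6203, -0.1711, 0.3095]
eef_rot: [0.002, 1.0, 0.002, -0.007]
ft_force: [-0.3, -0.2, 0.2]
width: 0.0867
```

```bash
python3 s.py; python3 - <<'E'
from h import *
import pickle
st=r.read_state();pickle.dump(st,open("w5.pkl","wb"));im=r.camera("wrist"); cv2.imwrite("pics/w5.png",im)
E
```

```text
16.3833 [ 0.6203 -0.1711  0.3095] yaw_y 89.73 tiltfix deg [-0.18 -0.81 -0.  ] w 0.08672521583175508 [-0.3 -0.2  0.2] [ 0.06 -0.16 -0.01] q [ 0.67  0.44 -0.69  1.22  0.27  1.59  1.59]
```

View pics/w5.png

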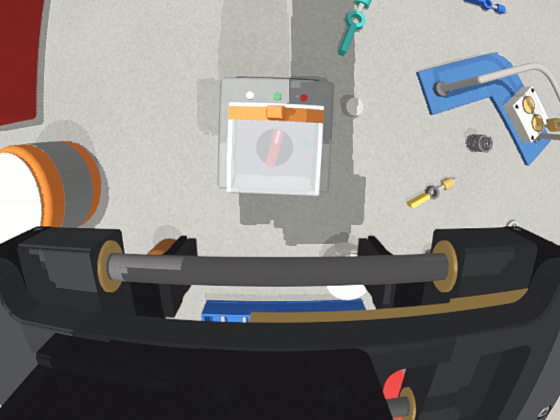

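```bash
python3 - <<'E'
import cv2
t=cv2.imread("pics/w5.png")
cv2.imwrite("pics/w5z.png",cv2.resize(t[70:200,210:340],None,fx=4.6,fy=4.6,interpolation=cv2.INTER_CUBIC))
E
```

View pics/w5z.png

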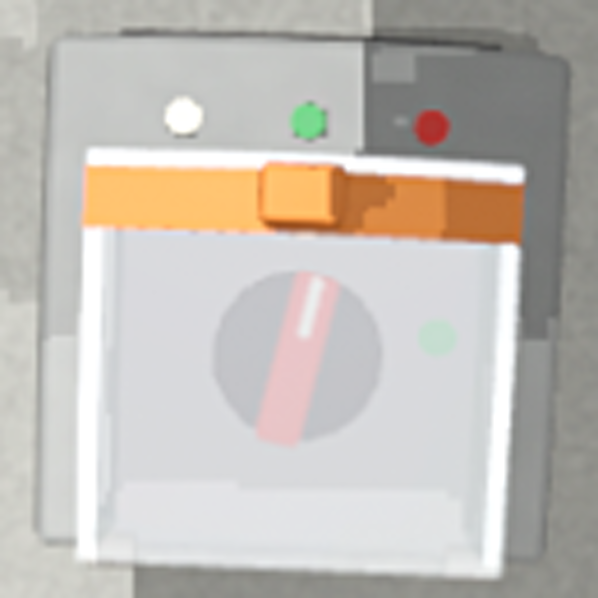

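```bash
python3 - <<'E'
from h import *
import pickle
np.set_printoptions(precision=4,suppress=True)
st=pickle.load(open("w5.pkl","rb"))
Z=lambda x,y:(210+x/4.6-.4,70+y/4.6-.4)
W=lambda q,z:onz("wrist",Z(*q),z,st)
# selector etc.
T=lambda x,y:(130+x/4-.4,180+y/4-.4); S=lambda x,y:(170+x/4-.4,175+y/3.7-.4)
print("tabtop cross",cross(ray("wrist",Z(297,195),st),ray("top",T(681,158)),ray("side",S(498,58))))
print("tab @.133",W((297,195),.133), "L/R", W((262,195),.133),W((331,195),.133))
print("cover strip L/R",W((85,195),.099),W((522,212),.099),"front",W((88,152),.099),W((523,170),.099))
print("cover back corners .099?",W((78,562),.099),W((502,577),.099))
print("box front",W((52,40),.045),W((568,62),.045),"back-left",W((38,540),.045),W((548,556),.045))
print("sel disc",W((297,355),.055),"bar top",W((277,440),.081),W((320,275),.081),"green",W((437,337),.046))
print("sel cross",cross(ray("wrist",Z(297,357),st),ray("top",T(682,128))))
E
```

```text
tabtop cross (array([ 0.5331, -0.1709,  0.1316]), [0.0016107352380156164, 0.0033591600844756924, 0.0018124649002475258])
tab @.133 [ 0.532 -0.172  0.133] L/R [ 0.5319 -0.1798  0.133 ] [ 0.532  -0.1643  0.133 ]
cover strip L/R [ 0.5285 -0.2247  0.099 ] [ 0.5332 -0.1163  0.099 ] front [ 0.5176 -0.2239  0.099 ] [ 0.5226 -0.116   0.099 ]
cover back corners .099? [ 0.6214 -0.2284  0.099 ] [ 0.6258 -0.1203  0.099 ]
box front [ 0.4786 -0.242   0.045 ] [ 0.4856 -0.0949  0.045 ] back-left [ 0.6241 -0.2485  0.045 ] [ 0.6296 -0.0995  0.045 ]
sel disc [ 0.571  -0.1725  0.055 ] bar top [ 0.5924 -0.1777  0.081 ] [ 0.5492 -0.1663  0.081 ] green [ 0.5661 -0.1328  0.046 ]
sel cross (array([ 0.5711, -0.1735,  0.0567]), [0.0010660185208537453, 0.0010660185208537327])
```

{"method": "send_rows", "body": {
  "commands": [
    [-0.6, 0, 0, -0.04, -0.16, -0.44, -0.2],
    [-0.8, 0, -0.3, 0, 0, 0, -0.2],
    [-0.8, 0, -0.5, 0, 0, 0, -0.2],
    [-0.7, 0, -0.7, 0, 0, 0, -0.2],
    [0, 0, -0.9, 0, 0, 0, -0.2],
    [0, 0, -0.9, 0, 0, 0, -0.2],
    [0, 0, -0.9, 0, 0, 0, -0.2],
    [0, 0, -0.3, 0, 0, 0, -0.2],
    [0, 0, 0, 0, 0, 0, -0.2]
  ]
}}

```text
time: 17.18
ee_pos: [0.5244, -0.1704, 0.1641]
eef_rot: [0.033, 0.999, 0.0, -0.003]
ft_force: [1.6, 0.1, 1.1]
width: 0.0523
```

```bash
python3 s.py
```

```text
17.1833 [ 0.5244 -0.1704  0.1641] yaw_y 86.25 tiltfix deg [-0.03 -0.34 -0.  ] w 0.05225538046827576 [1.6 0.1 1.1] [ 0.12 -0.13 -0.01] q [ 0.82  0.29 -0.69  1.7   0.2   1.23  1.59]
```

{"method": "send_rows", "body": {
  "commands": [
    [0.3, 0, 0, 0, -0.07, 0.25, -0.2],
    [0, 0, -0.7, 0, 0, 0, -0.2],
    [0, 0, -0.6, 0, 0, 0, -0.2],
    [0, 0, -0.2, 0, 0, 0, -0.2],
    [0, 0, 0, 0, 0, 0, -0.2]
  ]
}}

```text
time: 17.6
ee_pos: [0.5395, -0.1709, 0.1243]
eef_rot: [0.021, 1.0, -0.001, 0.005]
ft_force: [-0.1, 0.4, -0.1]
width: 0.0522
```

```bash
python3 s.py
```

```text
17.6 [ 0.5395 -0.1709  0.1243] yaw_y 87.64 tiltfix deg [0.11 0.54 0.  ] w 0.05219824953242608 [-0.1  0.4 -0.1] [ 0.11 -0.09 -0.02] q [ 0.8   0.35 -0.69  1.72  0.24  1.15  1.58]
```

{"method": "send_rows", "body": {
  "commands": [
    [-0.22, 0, -0.35, 0, 0.1, 0, -0.2],
    [0, 0, -0.35, 0, 0, 0, -0.2],
    [0, 0, 0, 0, 0, 0, -0.2]
  ]
}}

```text
time: 17.85
ee_pos: [0.5349, -0.1712, 0.1051]
eef_rot: [0.02, 1.0, -0.002, 0.002]
ft_force: [-1.1, 0.0, -1.0]
width: 0.0522
```

```bash
python3 s.py
```

```text
17.85 [ 0.5349 -0.1712  0.1051] yaw_y 87.67 tiltfix deg [0.19 0.25 0.  ] w 0.05223389804775925 [-1.1  0.  -1. ] [ 0.11 -0.08 -0.02] q [ 0.8   0.37 -0.68  1.75  0.26  1.11  1.57]
```

Good: TCP z 0.105 puts the grasp point at 0.124. I'll close with a light force.

{"method": "send_rows", "body": {
  "commands": [
    [-0.04, 0, 0, 0, 0, 0, 0.6],
    [0, 0, 0, 0, 0, 0, 0.7],
    [0, 0, 0, 0, 0, 0, 0.8],
    [0, 0, 0, 0, 0, 0, 0.8],
    [0, 0, 0, 0, 0, 0, 0.8],
    [0, 0, 0, 0, 0, 0, 0.8],
    [0, 0, 0, 0, 0, 0, 0.8]
  ],
  "grip_force": 10
}}

```text
time: 18.43
ee_pos: [0.5345, -0.1719, 0.1069]
eef_rot: [0.021, 1.0, -0.002, 0.003]
ft_force: [0.7, -2.2, -1.3]
width: 0.0201
```

```bash
python3 s.py; cat > arc.py <<'E'
from h import *
import sys
np.set_printoptions(precision=3,suppress=True)
H=np.array([.631,.045]) # hinge x,z (along world x, yaw small)
st=r.read_state();R=Ro.from_quat(st["eef_rot"]).as_matrix();X=st["ee_pos"]-R[:,2]*r.hold_point_z
d=np.array([X[0],X[2]])-H; rad=np.hypot(*d); th0=np.arctan2(d[1],d[0])
print("grasp",X,"rad",rad,"angle deg",np.degrees(th0), "opening approx",np.degrees(np.arctan2(.079,-.098)-th0))
prev=d
for k in range(1,int(sys.argv[1])+1):
    t=th0-np.radians(float(sys.argv[2]))*k; q=float(sys.argv[3] if len(sys.argv)>3 else rad)*np.array([np.cos(t),np.sin(t)]); s=(q-prev)/.03; print(k,"dx",s[0].round(2),"dy",(-s[0]*.044).round(3),"dz",s[1].round(2)); prev=q
E
python3 arc.py 10 6
```

```text
18.4333 [ 0.5345 -0.1719  0.1069] yaw_y 87.65 tiltfix deg [0.27 0.38 0.  ] w 0.020074308132643732 [ 0.7 -2.2 -1.3] [ 0.01 -0.27 -0.01] q [ 0.8   0.36 -0.68  1.75  0.26  1.11  1.57]
grasp [ 0.534 -0.172  0.126] rad 0.1258231786608537 angle deg 140.1743963971881 opening approx 0.952536608305987
1 dx 0.3 dy -0.013 dz 0.32
2 dx 0.33 dy -0.015 dz 0.29
3 dx 0.36 dy -0.016 dz 0.25
4 dx 0.38 dy -0.017 dz 0.21
5 dx 0.4 dy -0.018 dz 0.17
6 dx 0.42 dy -0.018 dz 0.13
7 dx 0.43 dy -0.019 dz 0.09
8 dx 0.44 dy -0.019 dz 0.04
9 dx 0.44 dy -0.019 dz -0.01
10 dx 0.44 dy -0.019 dz -0.05
```

{"method": "send_rows", "body": {
  "commands": [
    [0.28, -0.013, 0.32, 0, 0, 0, 0.8],
    [0.33, -0.015, 0.29, 0, 0, 0, 0.8],
    [0.36, -0.016, 0.25, 0, 0, 0, 0.8]
  ]
}}

```text
time: 18.68
ee_pos: [0.5601, -0.1731, 0.1314]
eef_rot: [0.021, 1.0, -0.002, -0.001]
ft_force: [-3.0, -0.5, 1.4]
width: 0.0197
```

```bash
python3 s.py;python3 arc.py 5 6 .126
```

```text
18.6833 [ 0.5601 -0.1731  0.1314] yaw_y 87.58 tiltfix deg [ 0.21 -0.08  0.  ] w 0.019745189125919944 [-3.  -0.5  1.4] [ 0.23  0.47 -0.01] q [ 0.77  0.4  -0.68  1.65  0.27  1.19  1.56]
grasp [ 0.56  -0.173  0.15 ] rad 0.12677053333078972 angle deg 123.9965735074075 opening approx 17.13035949808659
1 dx 0.39 dy -0.017 dz 0.21
2 dx 0.4 dy -0.018 dz 0.19
3 dx 0.42 dy -0.018 dz 0.14
4 dx 0.43 dy -0.019 dz 0.1
5 dx 0.44 dy -0.019 dz 0.05
```

{"method": "send_rows", "body": {
  "commands": [
    [0.37, -0.016, 0.21, 0, 0, 0, 0.8],
    [0.4, -0.018, 0.19, 0, 0, 0, 0.8],
    [0.42, -0.018, 0.14, 0, 0, 0, 0.8],
    [0.43, -0.018, 0.1, 0, 0, 0, 0.8]
  ]
}}

```text
time: 19.02
ee_pos: [0.609, -0.1755, 0.1525]
eef_rot: [0.022, 1.0, -0.002, -0.002]
ft_force: [-0.3, -0.8, -1.7]
width: 0.0198
```

```bash
python3 s.py;python3 arc.py 5 6 .126
```

```text
19.0167 [ 0.609  -0.1755  0.1525] yaw_y 87.49 tiltfix deg [ 0.22 -0.27  0.  ] w 0.01975652262175517 [-0.3 -0.8 -1.7] [ 0.07  0.02 -0.02] q [ 0.7   0.48 -0.66  1.49  0.31  1.27  1.53]
grasp [ 0.609 -0.175  0.171] rad 0.12807994415305554 angle deg 99.8616942320303 opening approx 41.26523877346379
1 dx 0.45 dy -0.02 dz -0.02
2 dx 0.44 dy -0.019 dz 0.01
3 dx 0.44 dy -0.019 dz -0.04
4 dx 0.43 dy -0.019 dz -0.08
5 dx 0.42 dy -0.018 dz -0.13
```

{"method": "send_rows", "body": {
  "commands": [
    [0.44, -0.019, 0.04, 0, 0, 0, 0.8],
    [0.44, -0.019, 0, 0, 0, 0, 0.8],
    [0.44, -0.019, -0.04, 0, 0, 0, 0.8],
    [0.43, -0.018, -0.08, 0, 0, 0, 0.8]
  ]
}}

```text
time: 19.35
ee_pos: [0.6633, -0.178, 0.1508]
eef_rot: [0.022, 1.0, -0.002, -0.003]
ft_force: [-1.7, 0.1, -3.2]
width: 0.02
```

```bash
python3 s.py;python3 arc.py 6 6 .127; python3 - <<'E'
from h import *
cv2.imwrite("pics/s7.png",r.camera("side")[140:300,200:400].repeat(3,0).repeat(3,1))
E
```

```text
19.35 [ 0.6633 -0.178   0.1508] yaw_y 87.43 tiltfix deg [ 0.22 -0.36  0.  ] w 0.020048457115860566 [-1.7  0.1 -3.2] [ 0.13  0.24 -0.03] q [ 0.62  0.59 -0.63  1.33  0.35  1.33  1.51]
grasp [ 0.663 -0.178  0.169] rad 0.12861926229289736 angle deg 75.38270870506923 opening approx 65.74422430042488
1 dx 0.41 dy -0.018 dz -0.19
2 dx 0.41 dy -0.018 dz -0.18
3 dx 0.39 dy -0.017 dz -0.22
4 dx 0.36 dy -0.016 dz -0.26
5 dx 0.33 dy -0.015 dz -0.29
6 dx 0.3 dy -0.013 dz -0.33
```

View pics/s7.png

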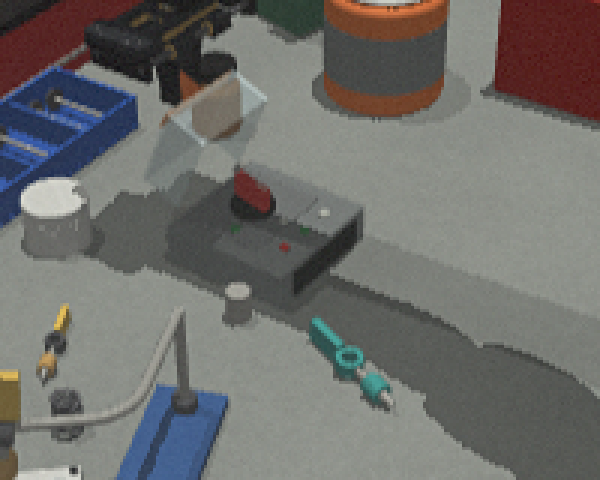

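The cover is opening along with the gripper. I'll carry it to about 100°.

{"method": "send_rows", "body": {
  "commands": [
    [0.41, -0.018, -0.14, 0, 0, 0, 0.8],
    [0.41, -0.018, -0.17, 0, 0, 0, 0.8],
    [0.39, -0.017, -0.21, 0, 0, 0, 0.8],
    [0.36, -0.016, -0.25, 0, 0, 0, 0.8],
    [0.33, -0.015, -0.28, 0, 0, 0, 0.8],
    [0.3, -0.013, -0.32, 0, 0, 0, 0.8]
  ]
}}

```text
time: 19.9
ee_pos: [0.7311, -0.1812, 0.1066]
eef_rot: [0.023, 1.0, -0.002, -0.005]
ft_force: [-2.8, -0.2, -1.8]
width: 0.0199
```

```bash
python3 s.py;python3 arc.py 3 6 .127
```

```text
19.9 [ 0.7311 -0.1812  0.1066] yaw_y 87.39 tiltfix deg [ 0.18 -0.63  0.  ] w 0.019947953321443137 [-2.8 -0.2 -1.8] [ 0.15  0.39 -0.03] q [ 0.52  0.77 -0.59  1.15  0.41  1.35  1.49]
grasp [ 0.731 -0.181  0.125] rad 0.12846223952722696 angle deg 38.67576985864667 opening approx 102.45116314684743
1 dx 0.22 dy -0.01 dz -0.39
2 dx 0.22 dy -0.01 dz -0.38
3 dx 0.18 dy -0.008 dz -0.41
```

{"method": "send_rows", "body": {
  "commands": [
    [0.22, -0.01, -0.33, 0, 0, 0, 0.8],
    [0.15, -0.008, -0.25, 0, 0, 0, 0.8],
    [0, 0, 0, 0, 0, 0, 0.8],
    [0, 0, 0, 0, 0, 0, 0.3],
    [0, 0, 0, 0, 0, 0, 0],
    [0, 0, 0, 0, 0, 0, 0],
    [0, 0, 0, 0, 0, 0, 0]
  ]
}}

```text
time: 20.48
ee_pos: [0.7429, -0.1815, 0.0854]
eef_rot: [0.023, 1.0, -0.001, -0.006]
ft_force: [-0.5, 0.3, 0.1]
width: 0.038
```

```bash
python3 s.py
```

```text
20.4833 [ 0.7429 -0.1815  0.0854] yaw_y 87.41 tiltfix deg [ 0.1  -0.71  0.  ] w 0.03799554757553373 [-0.5  0.3  0.1] [ 0.05 -0.14 -0.06] q [ 0.5   0.81 -0.58  1.12  0.43  1.33  1.49]
```

{"method": "send_rows", "body": {
  "commands": [
    [0, 0, 0.5, 0, 0, 0, 0],
    [0, 0, 0.8, 0, 0, 0, -0.2],
    [0, 0, 0.9, 0, 0, 0, -0.2],
    [-0.3, 0, 0.9, 0, -0.14, 0, -0.2],
    [-0.7, 0.05, 0.9, 0, 0, 0, -0.2],
    [-0.8, 0.05, 0.8, 0, 0, 0, -0.2],
    [-0.8, 0.05, 0.8, 0, 0, 0, -0.2],
    [-0.5, 0.05, 0.5, 0, 0, 0, -0.2],
    [0, 0, 0, 0, 0, 0, -0.2]
  ]
}}

```text
time: 21.23
ee_pos: [0.6437, -0.1725, 0.2863]
eef_rot: [0.021, 1.0, -0.002, 0.002]
ft_force: [-0.0, -0.6, 0.2]
width: 0.0518
```

```bash
python3 s.py; python3 - <<'E'
from h import *
import pickle
st=r.read_state();pickle.dump(st,open("w6.pkl","wb"));im=r.camera("wrist"); cv2.imwrite("pics/w6.png",im)
cv2.imwrite("pics/s8.png",r.camera("side")[140:300,200:400].repeat(3,0).repeat(3,1))
E
```

```text
21.2333 [ 0.6437 -0.1725  0.2863] yaw_y 87.54 tiltfix deg [0.2  0.24 0.  ] w 0.051848795634851556 [-0.  -0.6  0.2] [ 0.14 -0.13  0.01] q [ 0.63  0.48 -0.66  1.21  0.29  1.54  1.55]
```

View pics/w6.png

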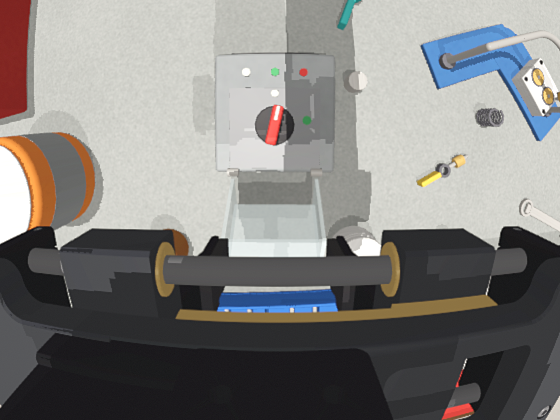

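View pics/s8.png

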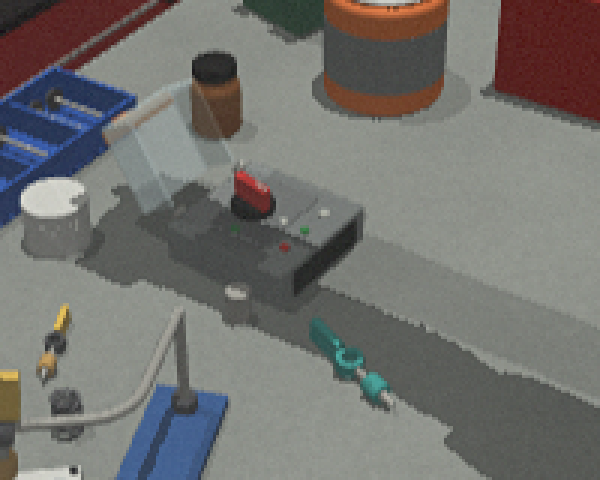

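The cover is back and stays open. In the wrist view the selector bar is at (274,124) with its pointer up and slightly right, the white mark is at (275,93) and the green mark at (306,120). Next I'll measure the bar.

```bash
python3 - <<'E'
from h import *
import pickle
np.set_printoptions(precision=4,suppress=True)
st=pickle.load(open("w6.pkl","rb")); im=cv2.imread("pics/w6.png")
h=cv2.cvtColor(im,cv2.COLOR_BGR2HSV)
m=(cv2.inRange(h,(0,140,120),(8,255,255))|cv2.inRange(h,(172,140,120),(180,255,255)));m[:98]=0;m[150:]=0;m[:,:250]=0;m[:,300:]=0
ys,xs=np.nonzero(m); print(len(xs),xs.mean(),ys.mean(),cv2.minAreaRect(np.c_[xs,ys].astype(np.float32)))
cv2.imwrite("pics/w6z.png",cv2.resize(im[80:160,235:330],None,fx=6,fy=6,interpolation=cv2.INTER_CUBIC))
def g(px,z): return onz("wrist",px,z,st)
print("white",g((275,93),.046),"green",g((306,120),.046))
E
```

```text
359 273.6434540389972 126.85236768802228 ((274.05291748046875, 124.51176452636719), (11.171918869018555, 39.15595245361328), 12.52880859375)
white [ 0.5316 -0.1698  0.046 ] green [ 0.5664 -0.1333  0.046 ]
```

View pics/w6z.png

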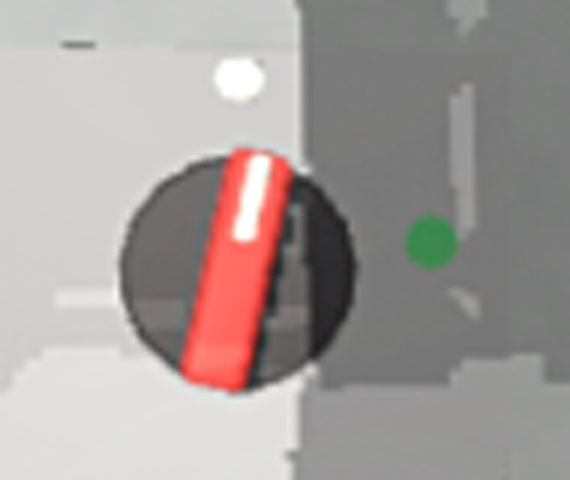

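```bash
python3 - <<'E'
from h import *
import pickle
np.set_printoptions(precision=4,suppress=True)
st=pickle.load(open("w6.pkl","rb"));st5=pickle.load(open("w5.pkl","rb"))
Z=lambda x,y:(235+x/6-.4,80+y/6-.4)
a=onz("wrist",Z(262,154),.081,st);b=onz("wrist",Z(216,352),.081,st)
print(a,b,(a+b)/2,"len",np.linalg.norm(a-b),"dir deg",np.degrees(np.arctan2(*(a-b)[[1,0]])))
print("disc",onz("wrist",Z(238,272),.055,st))
Z5=lambda x,y:(210+x/4.6-.4,70+y/4.6-.4)
print(cross(ray("wrist",Z(238,272),st),ray("wrist",Z5(297,355),st5),ray("top",(130+682/4-.4,180+126/4-.4))))
E
```

```text
[ 0.5496 -0.1667  0.081 ] [ 0.5865 -0.1768  0.081 ] [ 0.5681 -0.1717  0.081 ] len 0.03825434026997865 dir deg 164.63379595002894
disc [ 0.5713 -0.1723  0.055 ]
(array([ 0.5709, -0.1728,  0.0663]), [0.0008505787243271754, 0.000530808780160729, 0.0010704164080626926])
```

{"method": "send_rows", "body": {
  "commands": [
    [-0.6, 0, -0.2, 0.02, 0.03, -0.9, -0.2],
    [-0.7, 0, -0.6, 0, 0, -0.8, -0.2],
    [-0.7, 0, -0.8, 0, 0, -0.8, -0.2],
    [-0.2, 0, -0.9, 0, 0, 0, -0.2],
    [0, 0, -0.9, 0, 0, 0, -0.2],
    [0, 0, -0.9, 0, 0, 0, -0.2],
    [0, 0, -0.6, 0, 0, 0, -0.2],
    [0, 0, 0, 0, 0, 0, -0.2]
  ]
}}

```text
time: 22.0
ee_pos: [0.5758, -0.1709, 0.1224]
eef_rot: [0.134, 0.991, 0.002, -0.005]
ft_force: [-0.1, 0.4, -0.1]
width: 0.052
```

```bash
python3 s.py
```

```text
22.0 [ 0.5758 -0.1709  0.1224] yaw_y 74.57 tiltfix deg [-0.28 -0.48 -0.  ] w 0.05200688125793094 [-0.1  0.4 -0.1] [ 0.02 -0.1   0.01] q [ 0.71  0.43 -0.63  1.61  0.26  1.19  1.33]
```

{"method": "send_rows", "body": {
  "commands": [
    [-0.15, -0.05, -0.6, -0.05, -0.1, 0, -0.2],
    [0, 0, -0.6, 0, 0, 0, -0.2],
    [0, 0, -0.5, 0, 0, 0, -0.2],
    [0, 0, -0.1, 0, 0, 0, -0.2],
    [0, 0, 0, 0, 0, 0, -0.2]
  ]
}}

```text
time: 22.42
ee_pos: [0.5726, -0.1709, 0.0655]
eef_rot: [0.133, 0.991, 0.002, -0.002]
ft_force: [-0.2, -0.4, 0.4]
width: 0.0522
```

```bash
python3 s.py
```

```text
22.4167 [ 0.5726 -0.1709  0.0655] yaw_y 74.71 tiltfix deg [-0.24 -0.19 -0.  ] w 0.052190092525191654 [-0.2 -0.4  0.4] [ 0.05 -0.17 -0.01] q [ 0.7   0.48 -0.61  1.68  0.3   1.08  1.3 ]
```

{"method": "send_rows", "body": {
  "commands": [
    [-0.04, -0.06, -0.2, 0, 0, 0, -0.2],
    [0, 0, 0, 0, 0, 0, 1],
    [0, 0, 0, 0, 0, 0, 1],
    [0, 0, 0, 0, 0, 0, 1],
    [0, 0, 0, 0, 0, 0, 1],
    [0, 0, 0, 0, 0, 0, 1],
    [0, 0, 0, 0, 0, 0, 1],
    [0, 0, 0, 0, 0, 0, 1],
    [0, 0, 0, 0, 0, 0, 1]
  ],
  "grip_force": 15
}}

```text
time: 23.17
ee_pos: [0.5744, -0.1742, 0.064]
eef_rot: [0.133, 0.991, 0.001, 0.001]
ft_force: [-0.8, -4.1, -1.2]
width: 0.0118
```

```bash
python3 s.py
```

```text
23.1667 [ 0.5744 -0.1742  0.064 ] yaw_y 74.7 tiltfix deg [-0.09  0.11  0.  ] w 0.011849946683509327 [-0.8 -4.1 -1.2] [-0.88 -0.   -0.  ] q [ 0.7   0.49 -0.61  1.68  0.31  1.07  1.31]
```

{"method": "send_rows", "body": {
  "commands": [
    [0, -0.01, 0, 0, 0, -0.8, 1],
    [-0.005, -0.01, 0, 0, 0, -1, 1],
    [-0.008, -0.008, 0, 0, 0, -1, 1],
    [-0.008, -0.008, 0, 0, 0, -1, 1],
    [-0.008, -0.005, 0, 0, 0, -1, 1],
    [-0.008, -0.005, 0, 0, 0, -1, 1]
  ]
}}

```text
time: 23.67
ee_pos: [0.5737, -0.1753, 0.064]
eef_rot: [0.386, 0.923, 0.001, 0.002]
ft_force: [1.1, -0.4, -2.3]
width: 0.0119
```

```bash
python3 s.py
```

```text
23.6667 [ 0.5737 -0.1753  0.064 ] yaw_y 44.61 tiltfix deg [-0.07  0.25  0.  ] w 0.01189413529411541 [ 1.1 -0.4 -2.3] [-0.11 -0.28  0.06] q [ 0.63  0.46 -0.51  1.68  0.25  1.06  0.82]
```

{"method": "send_rows", "body": {
  "commands": [
    [-0.008, 0, 0, 0, 0, -1, 1],
    [-0.008, 0, 0, 0, 0, -1, 1],
    [-0.008, 0, 0, 0, 0, -1, 1],
    [-0.008, 0, 0, 0, 0, -1, 1],
    [-0.008, 0, 0, 0, 0, -1, 1],
    [-0.008, 0, 0, 0, 0, -1, 1]
  ]
}}

```text
time: 24.17
ee_pos: [0.5727, -0.176, 0.064]
eef_rot: [0.622, 0.783, 0.001, 0.003]
ft_force: [0.4, -1.6, -0.6]
width: 0.0124
```

```bash
python3 s.py
```

```text
24.1667 [ 0.5727 -0.176   0.064 ] yaw_y 13.05 tiltfix deg [0.13 0.31 0.  ] w 0.012354738049555867 [ 0.4 -1.6 -0.6] [-0.2  -0.17  0.05] q [ 0.55  0.44 -0.41  1.69  0.2   1.04  0.3 ]
```

{"method": "send_rows", "body": {
  "commands": [
    [-0.005, 0, 0, 0, 0, -0.6, 1],
    [0, 0, 0, 0, 0, -0.5, 1],
    [0, 0, 0, 0, 0, -0.3, 1]
  ]
}}

```text
time: 24.42
ee_pos: [0.5724, -0.176, 0.064]
eef_rot: [0.673, 0.74, 0.0, 0.003]
ft_force: [0.6, -1.0, -1.3]
width: 0.0119
```

```bash
python3 s.py
```

```text
24.4167 [ 0.5724 -0.176   0.064 ] yaw_y 5.44 tiltfix deg [0.19 0.28 0.  ] w 0.011945742378876812 [ 0.6 -1.  -1.3] [-0.18 -0.11  0.32] q [ 0.53  0.44 -0.39  1.69  0.19  1.04  0.18]
```

{"method": "send_rows", "body": {
  "commands": [
    [0, 0, 0, 0, 0, -0.4, 1],
    [0, 0, 0, 0, 0, -0.3, 1]
  ]
}}

```text
time: 24.58
ee_pos: [0.5724, -0.1758, 0.064]
eef_rot: [0.696, 0.718, 0.0, 0.003]
ft_force: [-0.6, 0.3, 0.0]
width: 0.0128
```

```bash
python3 s.py
```

```text
24.5833 [ 0.5724 -0.1758  0.064 ] yaw_y 1.83 tiltfix deg [0.22 0.26 0.  ] w 0.01282573128475758 [-0.6  0.3  0. ] [-0.02  0.01  0.41] q [ 0.52  0.43 -0.38  1.7   0.18  1.04  0.12]
```

{"method": "send_rows", "body": {
  "commands": [
    [0, 0, 0, 0, 0, 0, 1],
    [0, 0, 0, 0, 0, 0, 0.5],
    [0, 0, 0, 0, 0, 0, 0.2],
    [0, 0, 0, 0, 0, 0, 0],
    [0, 0, 0, 0, 0, 0, 0],
    [0, 0, 0, 0, 0, 0, 0],
    [0, 0, 0.5, 0, 0, 0, 0],
    [0, 0, 0.9, 0, 0, 0, 0],
    [0, 0, 0.9, 0, 0, 0, 0],
    [0, 0, 0.9, 0, 0, 0, 0]
  ]
}}

```text
time: 25.42
ee_pos: [0.5678, -0.1739, 0.1563]
eef_rot: [0.695, 0.719, -0.002, -0.003]
ft_force: [0.2, -0.1, -0.0]
width: 0.0436
```

{"method": "send_rows", "body": {
  "commands": [
    [-0.5, 0.5, 0.9, 0, 0, 0, 0],
    [-0.5, 0.6, 0.9, 0, 0, 0, 0],
    [-0.5, 0.6, 0.9, 0, 0, 0, 0],
    [-0.5, 0.6, 0.5, 0, 0, 0, 0],
    [0, 0, 0, 0, 0, 0, 0],
    [0, 0, 0, 0, 0, 0, 0]
  ]
}}

```text
time: 25.92
ee_pos: [0.5071, -0.1028, 0.2634]
eef_rot: [0.695, 0.719, 0.0, 0.002]
ft_force: [1.0, -0.2, -0.2]
width: 0.0436
```

```bash
python3 s.py; python3 - <<'E'
from h import *
import pickle
st=r.read_state();pickle.dump(st,open("w7.pkl","wb"));im=r.camera("wrist"); cv2.imwrite("pics/w7.png",im)
a=r.camera("side");cv2.imwrite("pics/s9.png",a)
cv2.imwrite("pics/s9z.png",a[140:340,160:400].repeat(3,0).repeat(3,1))
cv2.imwrite("pics/t9.png",r.camera("top"))
E
```

```text
25.9167 [ 0.5071 -0.1028  0.2634] yaw_y 2.01 tiltfix deg [0.1  0.17 0.  ] w 0.043584532103431446 [ 1.  -0.2 -0.2] [-0.09 -0.09  0.03] q [ 0.53  0.1  -0.44  1.66  0.04  1.39  0.11]
```

View pics/w7.png

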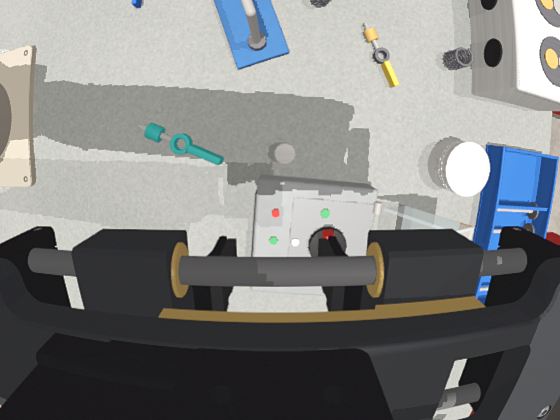

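View pics/s9z.png

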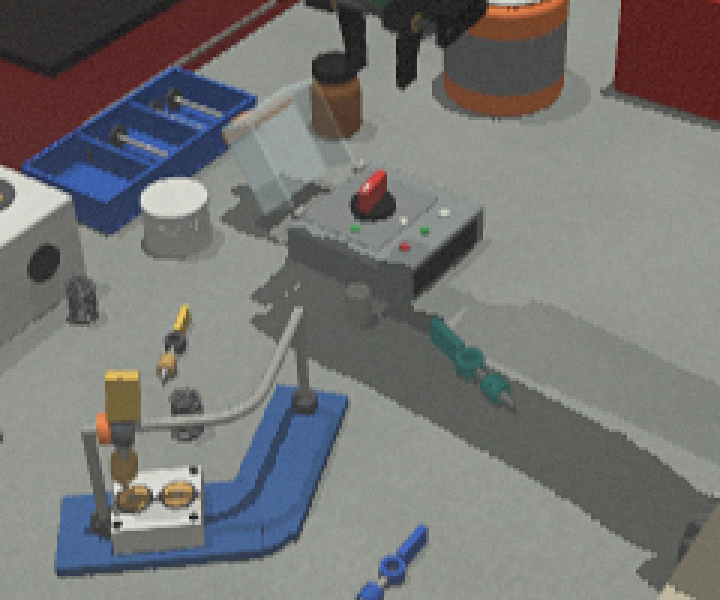

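View pics/t9.png

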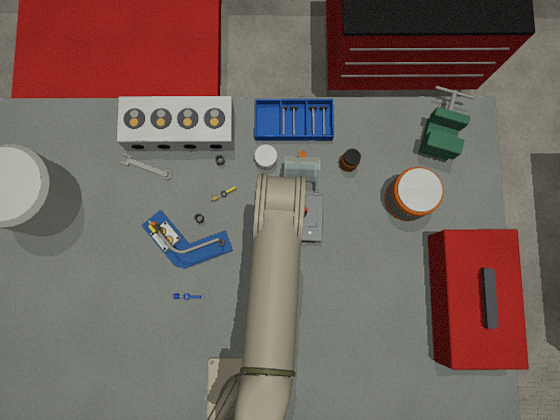

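{"method": "send_rows", "body": {
  "commands": [
    [0.3, -0.9, 0.3, 0, 0, 0, 0],
    [0.4, -0.9, 0.3, 0, 0, 0, 0],
    [0.4, -0.9, 0, 0, 0, 0, 0],
    [0.4, -0.9, 0, 0, 0, 0, 0],
    [0.4, -0.9, 0, 0, 0, 0, 0],
    [0.2, -0.9, 0, 0, 0, 0, 0],
    [0, 0, 0, 0, 0, 0, 0],
    [0, 0, 0, 0, 0, 0, 0]
  ]
}}

```text
time: 26.73
ee_pos: [0.5702, -0.2782, 0.2673]
eef_rot: [0.696, 0.718, -0.004, -0.007]
ft_force: [-0.2, 1.0, -0.4]
width: 0.0437
```

```bash
python3 s.py; python3 - <<'E'
from h import *
import pickle
st=r.read_state();pickle.dump(st,open("w8.pkl","wb"));im=r.camera("wrist"); cv2.imwrite("pics/w8.png",im)
E
```

```text
26.7333 [ 0.5702 -0.2782  0.2673] yaw_y 1.77 tiltfix deg [-0.26 -0.94 -0.  ] w 0.043683494332282344 [-0.2  1.  -0.4] [ 0.02 -0.13  0.02] q [ 0.63  0.37 -0.33  1.33  0.12  1.48  0.33]
```

View pics/w8.png

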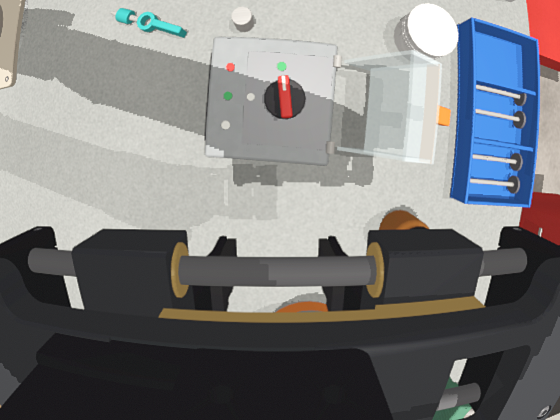

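```bash
python3 - <<'E'
from h import *
import pickle
np.set_printoptions(precision=4,suppress=True)
st=pickle.load(open("w8.pkl","rb")); im=cv2.imread("pics/w8.png")
cv2.imwrite("pics/w8z.png",cv2.resize(im[55:130,240:325],None,fx=7,fy=7,interpolation=cv2.INTER_CUBIC))
h=cv2.cvtColor(im,cv2.COLOR_BGR2HSV)
m=(cv2.inRange(h,(0,140,120),(8,255,255))|cv2.inRange(h,(172,140,120),(180,255,255)));m[:72]=0;m[125:]=0;m[:,:265]=0;m[:,305:]=0
ys,xs=np.nonzero(m);print(cv2.minAreaRect(np.c_[xs,ys].astype(np.float32)))
E
```

```text
((284.67626953125, 96.43852233886719), (41.736976623535156, 11.58857536315918), 84.80557250976562)
```

View pics/w8z.png

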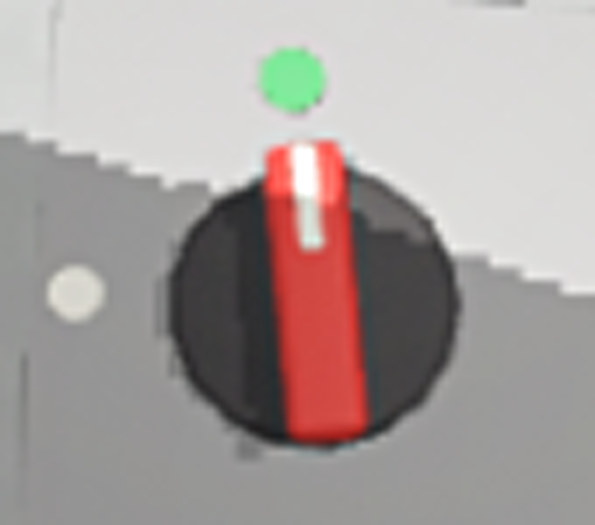

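```bash
python3 - <<'E'
from bench import r
print(r.read_state()["joint_vel"].round(3)); print(r.close_job())
E
```

```text
[-0.01  -0.03  -0.01   0.021 -0.002  0.002 -0.007]
the job is handed in; nothing more can be done
None
```

I did all three steps in order and handed the job in at about 27 s. One result is not clean: the carriage is against the collar but leans about 6° instead of hanging straight.

- **Carriage:** I slid it along the rod and around the bend with about 2 mm of lift. There was one brief contact of about 6 N in the bend, and up to about 10 N at the collar.
    - **First try:** the yellow tab sticks out past the ring and touched the collar first. The carriage hung straight but about 5 mm short of rod_stop.
    - **Second try:** I lifted it about 4 mm so the tab cleared the collar, and the ring then touched the collar at about 71 mm.
    - **Now:** the tab's edge rests on the collar's rim, which causes the lean. The picture puts the bore at about 69 mm, against 71 mm stated. I chose this over straight but 5 mm short. It has stayed put since I released it.
- **Cover:** I swung it by its tab to roughly 110° and let go. It fell the rest of the way back, and every later picture shows it open.
- **Selector:** I turned it clockwise until it met the end stop, with the torque rising to about 0.4 N m. The last close-up shows the pointer at the green mark.
- **Other things:** in the last pictures nothing else on the bench looks moved, and the gripper was touching nothing at hand-in. I checked this by eye, not by measurement.

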